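Tip a cast ball knob into the curing box

TASK

Pick up the steel boat that carries the cast resin ball knob, lower its trough through the slot in the curing box's cover plate until it is wholly below the plate, and tip it there so that the ball rolls out into the box, never letting the boat touch the cover plate. Then lift the emptied boat out and stand it upright on the middle of the square black mat. Leave the other, empty boat where it is.

Things in the scene. Friction and masses are not known exactly. Their poses are not given: they have to be found in the camera images.
- boat_grip (a point): Centre of the wooden grip, 20 x 20 x 45 mm tall, on the 12 mm square upright stem of the loaded boat (a loose steel trough, 110 g). 128 mm above the boat's underside, 23 mm from its middle towards the heel (+x). Axes: z up, x along the trough, y across. The pouring mouth is the -x end and at the start faces roughly the robot. Boat top 151 mm above underside, grip's lower end 106 mm.
- boat_foot (a point): Middle of the underside of the loaded boat, same axes. The boat is 72 mm long (x), 34 mm wide (y), its trough walls 18 mm high. The floor slopes up 12 degrees to the mouth, which keeps the ball in while the boat is level; tipped mouth-down by 25 degrees or more (30 is good), so that the grip leans towards the mouth side, the ball rolls out over the mouth.
- boat: The loaded boat as a body; its origin and axes are those of point boat_foot.
- boat_seat (a point): Point in the trough of the loaded boat where the ball's centre lies while it is carried: 16 mm above the underside, 3 mm from the boat's middle towards the mouth.
- ball_center (a point): Centre of the cast resin ball knob, an ivory ball 26 mm across, 14 g, lying loose in the trough of the loaded boat at the start.
- cover: Fixed, level aluminium cover plate on the white curing box. Origin: centre of the slot, on the plate's upper face, 121 mm above the bench. The slot is 150 mm along x by 64 mm along y, right through the plate (246 x 146 x 4 mm). Its -x side, with the box's control panel, faces roughly the robot. The box is hollow: inside 228 (x) by 128 mm (y), its floor 115 mm below the plate's upper face.
- mat_top (a point): Centre of the upper face of the square black rubber mat, 130 x 130 mm, 4 mm thick, fixed on the bench.
- spare_grip (a point): Centre of the wooden grip of the other boat: same make, size and axes as the loaded one, but empty. To be left where it stands.
Mind the look-alikes: they are no part of the job. What is shaped like the boat but green or yellow is not meant.

How it is judged:
On the way, in this order (a step that is already met when the one before it is completed fails the run):
1. The loaded boat's trough is through the slot, wholly below the cover plate, with the ball still in it (x of boat_foot in the frame of cover between -0.08 and 0.08 m and y of boat_foot in the frame of cover between -0.03 and 0.03 m and z of boat_foot in the frame of cover below -0.025 m and distance between ball_center and boat_seat below 0.015 m), for 0.1 s.
2. The boat is tipped below the cover plate (by more than 10 degrees) and the ball has rolled out of it (z of boat_seat in the frame of cover below 0 m and angle between boat_foot's own z axis and vertical above 0.17 rad and distance between ball_center and boat_seat above 0.03 m), for 0.1 s.
At the end, for the whole second after the job is handed in: The ball lies inside the curing box, out of the boat; the emptied boat stands upright (within 10 degrees), at rest and let go, on the black mat with its middle within 40 mm of the mat's middle; the empty boat has moved less than 30 mm (x of ball_center in the frame of cover between -0.115 and 0.115 m and y of ball_center in the frame of cover between -0.065 and 0.065 m and z of ball_center in the frame of cover below -0.07 m and horizontal distance between boat_foot and mat_top below 0.04 m and z of boat_foot in the frame of mat_top below 0.006 m and angle between boat_foot's own z axis and vertical below 0.17 rad and linear speed of boat below 0.02 m/s and distance of spare_grip from where it was at the start of the episode below 0.03 m); the robot touches nothing.
It fails at once if The boat touches the cover plate (more than 1 N) (contact force between boat and cover above 1 N).
It fails at once if The other, empty boat is moved by more than 30 mm (distance of spare_grip from where it was at the start of the episode above 0.03 m).
It also fails if it takes over 56 s, if anything falls off the work surface, if the arm or the gripper's body presses on something with over 40 N, if the wrist force passes 120 N, or if a joint passes its speed limit or range.

ROBOT

A 7-joint arm with a two-finger parallel gripper is mounted at the origin on the work surface. World frame = base frame: x ahead of the robot, y to its left, z up, the work surface at z = 0. Lengths are in m, angles in rad, forces in N, time in s.
With the tool pointing down it reaches from about 0.4 to 0.875 m from the base axis. Payload 19.3 kg.
Tool frame: the origin (TCP) lies on the centre line of the jaws, within the pads' length; the fingertips stand 8 mm ahead of it and the grasp point (between the pads) lies 11 mm behind it (bot.tip_extent is the distance from the TCP to the fingertips, in m); x points along the fingers, y is the direction in which the jaws open and shut, and the axes are right-handed (so a half turn about x gives the same grasp; the last joint's range is limited). The gripper opens to 85 mm and grips with 20 to 120 N. Pads are 22 mm wide; open, the fingers measure 114 mm over their backs; the gripper's body (76 mm by 85 mm) begins 54 mm behind the grasp point. The pads swing forward as they close: fully open they stand 13 mm farther back than shut.
Start: joints at [-1.301, 0.521, -0.036, 1.599, 0.021, 1.021, -0.113], TCP at [0.208, 0.589, 0.239] pointing down, gripper open.
Joint ranges: [-2.91, 2.91], [-0.3, 2.13], [-1.5, 1.42], [0.17, 2.43], [-1.26, 4.41], [0.16, 1.93], [-2.52, 2.52]. Speed limits (rad/s): [1.89, 1.89, 2.39, 2.39, 3.01, 3.01, 3.01].

INTERFACE

Orientations are given as [roll, pitch, yaw] about the fixed x, y, z axes, in that order (R = Rz(yaw) Ry(pitch) Rx(roll)).
In Python, from workcell import sensors, imaging, order, bot gives the robot as it stands.
- The arm moves only by the tool arm_command, never from a script. Its argument "commands" is a list of rows, each an object of numbers: "dx", "dy", "dz": the shift along the tool's x, y, z in cm; "twist": the turn about the tool's x in rad. A call has 1 to 12 rows; each row is the pose to reach, as a shift and turn from the pose measured when the call began, along the tool's axes at that moment; what a row does not reach only later rows make up. A row lasts 1/12 s, in which the tool goes at most 41.7 mm and 7.16 degrees, less where a joint would pass 70% of its speed; a pose out of reach is approached as far as the arm can. A call with a gripper value outside its range is refused whole. "grip" is the closure, from -1 (fully open) to 1 (shut), set as the call begins (left out, the last holds). The fingers move at their own pace and stop on an object; "squeeze" is the grip in N (left out, the last holds). Time passes only in rows, so rows that repeat a pose let the fingers close. It gives the time, the measured TCP pose, the force and the opening at its end, in the units of the state.
- sensors.observe(): the state, without advancing time (a new reading comes with each control period).
- imaging.grab_frame(name): name is "side" or "top" or "wrist"; returns the picture (420x560x3 uint8, red, green, blue); there is no depth.
- imaging.camera_info(name): a dict with "fx", "fy", "cx", "cy" (pixels), "dist_coeffs" ([k1, k2, p1, p2, k3] as OpenCV has them; the pictures are not rectified), "origin" and "attitude" of the camera in the world. Camera axes: x right, y down, z forward; pixel columns grow to the right and rows downward; lengths in m; the calibration is good to about 2 mm. A picture is of the moment at which its call begins: read the wrist's pose just before it. camera_info takes no time and is no camera call; for the wrist camera it gives the pose at the moment of the call.
- order.job_done(): hands the job in, once; it reports no verdict.
The state is a dict: "clock": time; "qpos": joint angles; "qd": joint speeds; "joint_efforts": joint torques, N m; "position": TCP position; "tool_rot": TCP orientation; "force": force on the tool from outside, world axes, zero at the start; "moment": the same for the moment, N m; "grip_width": finger opening in m.
Only numpy, scipy, OpenCV 4.12 (cv2) and the standard library are available. Lean on these libraries where they do the work, as an engineer would, in place of code of your own. Each camera call takes 0.05 s, during which the arm holds its last target.

## Working session

There is one attempt and no reset: what is moved stays moved. The work goes in short steps, Python scripts to look and compute and a tool call to move; the robot and the scene stay as the last step left them, time stands still between calls to the robot, and variables do not carry over. Pictures are saved under pics/ and viewed, and the job is handed in when it is done.

Besides the shell and the picture viewer there is one more tool, called after "Call:" by a JSON object that holds its "name" and its "arguments", one argument or row to a line. arm_command: Moves the arm, as the interface text tells. Its arguments: {"type":"object","properties":{"commands":{"type":"array"},"grip":{"type":"number"},"squeeze":{"type":"number"}},"required":["commands"]}

```bash
mkdir -p pics; ls
python3 - <<'E'
from workcell import sensors, imaging, order, bot
import cv2
print(sensors.observe()); print(bot.tip_extent)
for n in ("side","top","wrist"):
    print(n,imaging.camera_info(n))
    im=imaging.grab_frame(n); cv2.imwrite(f"pics/{n}0.png",im[:,:,::-1])
E
```

```text
pics
{'clock': 0.0, 'qpos': array([-1.30120739,  0.52203694, -0.03630238,  1.59997322,  0.02120369,
        1.02109616, -0.11280255]), 'qd': array([-1.26458891e-03, -5.74536372e-04,  7.62350550e-04,  3.71086654e-04,
       -6.88868040e-04,  6.66086667e-06,  5.45270860e-04]), 'joint_efforts': array([-7.76246470e-04, -9.27118564e+01,  1.97995283e+00, -3.69919789e+01,
        1.78474677e-02,  8.40204069e-03, -4.47786124e-05]), 'position': array([0.20824843, 0.58895375, 0.23872418]), 'tool_rot': array([-1.48632279,  1.56966766, -1.82614463]), 'force': array([ 0.57709376, -0.11048945, -0.70265847]), 'moment': array([ 0.06459518, -0.01428806, -0.01330749]), 'grip_width': 0.0855641790696016}
0.008
side {'fx': 395.0307533956073, 'fy': 395.0307533956073, 'cx': 284.43446010802063, 'cy': 206.34204387492346, 'dist_coeffs': array([-0.09041751,  0.        ,  0.        ,  0.        ,  0.        ]), 'origin': array([ 0.16866701, -0.74989773,  0.63749738]), 'attitude': array([-2.17452795, -0.02180378, -0.34070918])}
top {'fx': 423.5990375600112, 'fy': 423.5990375600112, 'cx': 285.4074657071679, 'cy': 208.45643536626102, 'dist_coeffs': array([-0.12607545,  0.        ,  0.        ,  0.        ,  0.        ]), 'origin': array([ 0.35403159, -0.01976762,  1.10860481]), 'attitude': array([-3.07107263,  0.00543691, -1.59401057])}
wrist {'fx': 345.3019593591777, 'fy': 345.3019593591777, 'cx': 279.2254202998163, 'cy': 205.74502616118622, 'dist_coeffs': array([-0.07044816,  0.        ,  0.        ,  0.        ,  0.        ]), 'origin': array([0.13566782, 0.61639587, 0.3743723 ]), 'attitude': array([2.83654025e+00, 3.42365691e-04, 1.23093548e+00])}
```

View pics/side0.png

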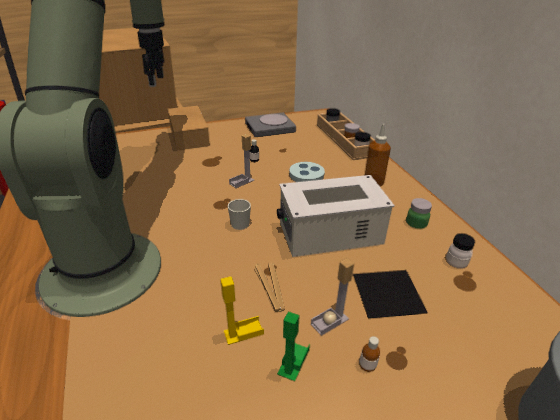

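View pics/top0.png

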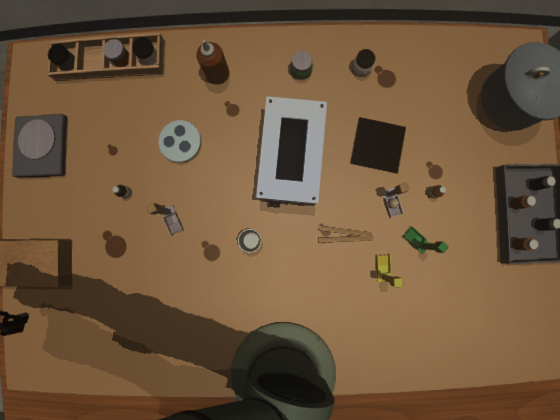

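View pics/wrist0.png

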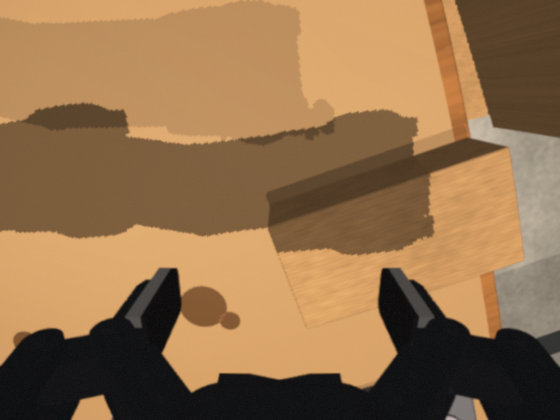

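The loaded boat (ivory ball) is at top ≈(393,203), side ≈(330,318). The box cover is at top ≈(292,150), the mat at (378,145), and the spare boat at (172,218). Next I'll zoom in and measure.

```bash
cat > h.py <<'E'
import numpy as np, cv2
from scipy.spatial.transform import Rotation as Ro
from workcell import sensors, imaging, order, bot
def cam(n):
    c=imaging.camera_info(n)
    K=np.array([[c['fx'],0,c['cx']],[0,c['fy'],c['cy']],[0,0,1]])
    return K,np.array(c['dist_coeffs']),np.array(c['origin']),Ro.from_euler('xyz',c['attitude']).as_matrix()
def ray(C,uv):
    K,d,o,R=C
    p=cv2.undistortPoints(np.array(uv,float).reshape(-1,1,2),K,d)[:,0]
    v=np.c_[p,np.ones(len(p))]@R.T
    return o,v/np.linalg.norm(v,axis=1)[:,None]
def plane(C,uv,z):
    o,v=ray(C,uv); return o+v*((z-o[2])/v[:,2])[:,None]
def tri(C1,u1,C2,u2):
    o1,v1=ray(C1,[u1]);o2,v2=ray(C2,[u2]);v1=v1[0];v2=v2[0]
    t=np.linalg.lstsq(np.c_[v1,-v2],o2-o1,rcond=None)[0]
    a=o1+t[0]*v1;b=o2+t[1]*v2
    return (a+b)/2,np.linalg.norm(a-b)
def proj(C,P):
    K,d,o,R=C
    P=(np.atleast_2d(P)-o)@R
    return cv2.projectPoints(P,np.zeros(3),np.zeros(3),K,d)[0][:,0]
E
python3 - <<'E'
import cv2
t=cv2.imread('pics/top0.png');s=cv2.imread('pics/side0.png')
a=cv2.resize(t[85:235,240:440],None,fx=4,fy=4,interpolation=cv2.INTER_CUBIC);cv2.imwrite('pics/top_z.png',a)
b=cv2.resize(s[170:340,265:440],None,fx=3.5,fy=3.5,interpolation=cv2.INTER_CUBIC);cv2.imwrite('pics/side_z.png',b)
c=cv2.resize(t[175:225,370:430],None,fx=10,fy=10,interpolation=cv2.INTER_CUBIC);cv2.imwrite('pics/top_b.png',c)
E
```

```text
(no output)
```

View pics/top_z.png

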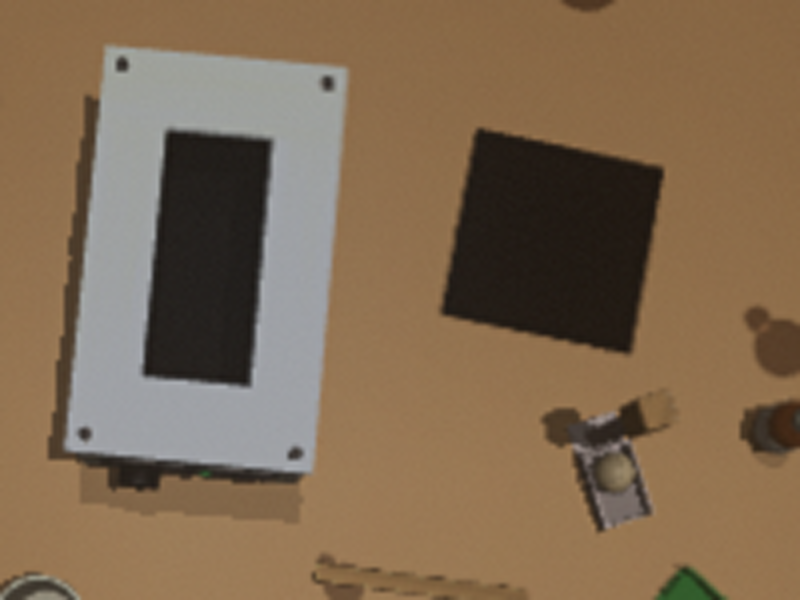

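View pics/side_z.png

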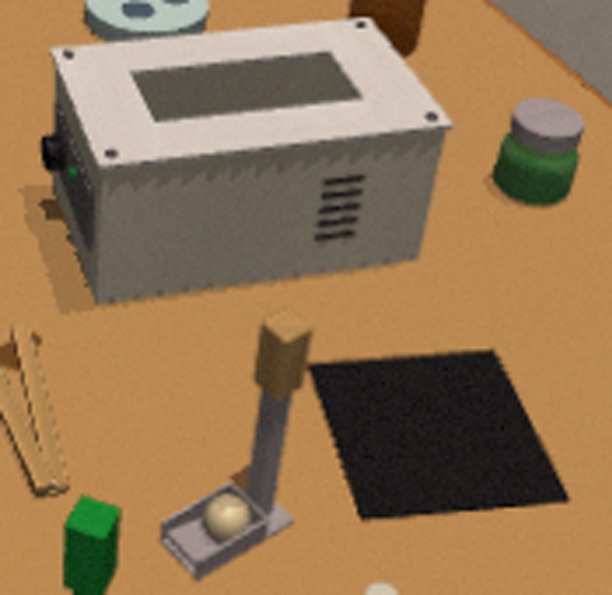

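View pics/top_b.png

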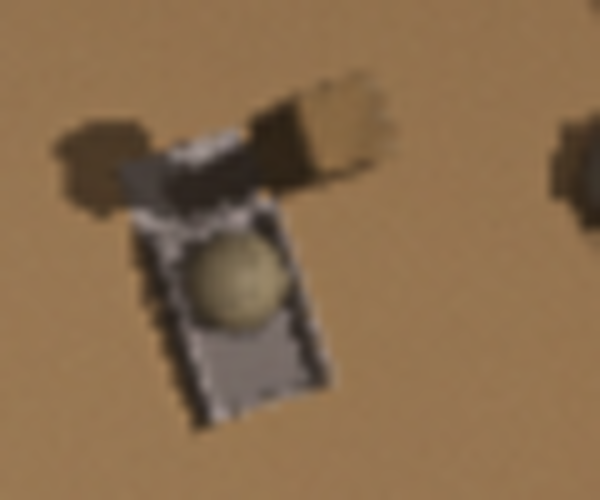

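Top crop: slot corners at about (281,118),(308,120),(302,181),(276,179). Boat trough runs from (386,197) to (403,213), with the grip top at about (404.5,186.5). I'll turn these into positions.

Run:
```python
from h import *
t=cv2.imread('pics/top0.png');s=cv2.imread('pics/side0.png')
T=cam('top');S=cam('side')
def quad(mask):
    cs,_=cv2.findContours(mask,cv2.RETR_EXTERNAL,cv2.CHAIN_APPROX_NONE)
    c=max(cs,key=cv2.contourArea); return c
g=t.max(axis=2)
def roi(img,thr,x0,y0,x1,y1,inv=True):
    m=np.zeros(img.shape,np.uint8); m[y0:y1,x0:x1]=((img[y0:y1,x0:x1]<thr) if inv else (img[y0:y1,x0:x1]>thr))*255; return m
def rect(C,c,z):
    P=plane(C,c[:,0,:].astype(float),z)[:,:2]
    r=cv2.minAreaRect(P.astype(np.float32)*1000); return np.round(r[0],1),np.round(r[1],1),round(r[2],2)
print('slot top',rect(T,quad(roi(g,90,270,110,315,190)),.121))
print('mat top',rect(T,quad(roi(g,70,345,112,412,178)),.004))
b=t[:,:,0]
print('plate top',rect(T,quad(roi(b,120,250,90,335,210,False)),.121))
gs=s.max(axis=2)
print('mat side',rect(S,quad(roi(gs,60,350,265,430,320)),.004))
print('slot side',rect(S,quad(roi(gs,140,300,180,373,207)),.121))
# boat
print('griptop',plane(T,[[404.5,187]],.151), plane(S,[[346.4,263.7]],.151), tri(T,[404.5,187],S,[346.4,263.7]))
print('ball',plane(T,[[370+23.7,175+28]],.016),plane(S,[[265+228/3.5,170+518/3.5]],.016))
pt=np.array([[370+14,175+20.5],[370+27,175+20],[370+20,175+42.5],[370+32.8,175+38.3]])
print('trough rim/bottom',plane(T,pt,.018)); 
# ball mask
hsv=cv2.cvtColor(t,cv2.COLOR_BGR2HSV); print(hsv[203,394],hsv[190,405],hsv[220,380])
```

```text
slot top (array([565.3, -33.7]), array([ 63.8, 148.6]), 83.29)
mat top (array([ 596.6, -265.8]), array([128. , 129.3]), 76.54)
plate top (array([565.5, -33.9]), array([146.1, 245.5]), 83.29)
mat side (array([ 593.5, -269.2]), array([128.5, 128. ]), 76.65)
slot side (array([564.4, -34.6]), array([ 62.4, 148.3]), 83.58)
griptop [[ 0.46468253 -0.29053815  0.151     ]] [[ 0.46020607 -0.2946186   0.151     ]] (array([ 0.4639296 , -0.29111689,  0.14702626]), np.float64(0.0025976285427332167))
ball [[ 0.43892151 -0.29813478  0.016     ]] [[ 0.43870677 -0.30029164  0.016     ]]
trough rim/bottom [[ 0.45891805 -0.27285517  0.018     ]
 [ 0.45947815 -0.3072601   0.018     ]
 [ 0.40127284 -0.28633122  0.018     ]
 [ 0.41135758 -0.32056553  0.018     ]]
[ 19  77 145] [ 16 129 128] [ 16 117 153]
```

Plan: the tool can only point down, so I'll grip the boat across its width and stand it in the box. Then I'll tip it about its mouth edge by drawing the grip towards the mouth, pivoting it in the pads. First, travel over to the boat.

Call:
{"name": "arm_command", "arguments": {
  "commands": [
    {"dy": -31.7, "dz": 42.1, "twist": 1.4},
    {"dy": -31.7, "dz": 42.1, "twist": 1.4},
    {"dy": -31.7, "dz": 42.1, "twist": 1.4},
    {"dy": -31.7, "dz": 42.1, "twist": 1.4},
    {"dy": -31.7, "dz": 42.1, "twist": 1.4},
    {"dy": -31.7, "dz": 42.1, "twist": 1.4},
    {"dy": -31.7, "dz": 42.1, "twist": 1.4},
    {"dy": -31.7, "dz": 42.1, "twist": 1.4},
    {"dy": -31.7, "dz": 42.1, "twist": 1.4},
    {"dy": -31.7, "dz": 42.1, "twist": 1.4},
    {"dy": -31.7, "dz": 42.1, "twist": 1.4},
    {"dy": -31.7, "dz": 42.1, "twist": 1.4}
  ],
  "grip": -1
}}

```text
validation failed for argument at $.co...
```

```bash
cat >> h.py <<'E'
def go(target,az=None,show=True):
    """shift in tool axes (cm) to world TCP target; az = wanted azimuth (deg) of tool y"""
    s=sensors.observe(); R=Ro.from_euler('xyz',s['tool_rot']).as_matrix()
    p=np.array(s['position']); d=R.T@(np.array(target)-p)*100
    a=np.degrees(np.arctan2(R[1,1],R[0,1])); tw=None
    if az is not None: tw=-np.radians((az-a+180)%360-180)
    print('t',round(s['clock'],2),'p',p.round(4),'az',a.round(2),'tiltx',R[:,0].round(3),'w',round(s['grip_width'],4),'F',np.round(s['force'],1),'q',np.round(s['qpos'],2))
    print(' -> cm',d.round(2),'twist',tw)
E
python3 -c "
from h import *
go([.464,-.2915,.239],-76)"
```

```text
t 0.15 p [0.2082 0.5891 0.2389] az 70.53 tiltx [-0.    -0.001 -1.   ] w 0.0853 F [-1.  -0.4 -0.6] q [-1.3   0.52 -0.04  1.6   0.02  1.02 -0.11]
 -> cm [ 5.000e-02 -7.450e+01  5.346e+01] twist 2.557460084784871
```

Call:
{"name": "arm_command", "arguments": {
  "commands": [
    {"dx": 0, "dy": -2.5, "dz": 3.3, "twist": 0.12}
  ],
  "grip": -1
}}

```text
clock: 0.23
position: [0.2261, 0.5587, 0.2381]
tool_rot: [-3.058, 1.568, 2.775]
force: [0.4, 1.0, 0.3]
grip_width: 0.0857
```

```bash
python3 -c "
from h import *
go([.5,.15,.239],-15)"
```

```text
t 0.23 p [0.2261 0.5587 0.2381] az 64.22 tiltx [-0.003  0.001 -1.   ] w 0.0857 F [0.4 1.  0.3] q [-1.28  0.49 -0.01  1.66  0.    0.99 -0.16]
 -> cm [ -0.22 -24.89  42.43] twist 1.3827063250911567
```

Call:
{"name": "arm_command", "arguments": {
  "commands": [
    {"dx": 0, "dy": -2.1, "dz": 3.5, "twist": 0.115},
    {"dx": 0, "dy": -4.2, "dz": 7.1, "twist": 0.23},
    {"dx": 0, "dy": -6.2, "dz": 10.6, "twist": 0.345},
    {"dx": 0, "dy": -8.3, "dz": 14.1, "twist": 0.46},
    {"dx": 0, "dy": -10.4, "dz": 17.7, "twist": 0.575},
    {"dx": 0, "dy": -12.5, "dz": 21.2, "twist": 0.69},
    {"dx": 0, "dy": -14.5, "dz": 24.8, "twist": 0.805},
    {"dx": 0, "dy": -16.6, "dz": 28.3, "twist": 0.92},
    {"dx": 0, "dy": -18.7, "dz": 31.8, "twist": 1.035},
    {"dx": 0, "dy": -20.8, "dz": 35.4, "twist": 1.15},
    {"dx": 0, "dy": -22.8, "dz": 38.9, "twist": 1.265},
    {"dx": 0, "dy": -24.9, "dz": 42.4, "twist": 1.38}
  ]
}}

```text
clock: 1.23
position: [0.5004, 0.1484, 0.2369]
tool_rot: [-1.766, 1.568, 2.682]
force: [0.9, 0.6, 0.7]
grip_width: 0.0856
```

```bash
python3 -c "
from h import *
go([.46,-.27,.239],-76)"
```

```text
t 1.23 p [0.5004 0.1484 0.2369] az -15.15 tiltx [-0.003  0.001 -1.   ] w 0.0856 F [0.9 0.6 0.7] q [-0.73  0.39  0.43  1.89 -0.21  0.91 -0.46]
 -> cm [-0.26  7.04 41.44] twist 1.0619791879941203
```

Call:
{"name": "arm_command", "arguments": {
  "commands": [
    {"dx": 0, "dy": 0.6, "dz": 3.5, "twist": 0.1},
    {"dx": 0, "dy": 1.2, "dz": 7.0, "twist": 0.2},
    {"dx": 0, "dy": 1.8, "dz": 10.5, "twist": 0.3},
    {"dx": 0, "dy": 2.4, "dz": 14.0, "twist": 0.4},
    {"dx": 0, "dy": 3.0, "dz": 17.5, "twist": 0.5},
    {"dx": 0, "dy": 3.6, "dz": 21.0, "twist": 0.6},
    {"dx": 0, "dy": 4.2, "dz": 24.5, "twist": 0.7},
    {"dx": 0, "dy": 4.8, "dz": 28.0, "twist": 0.8},
    {"dx": 0, "dy": 5.4, "dz": 31.5, "twist": 0.9},
    {"dx": 0, "dy": 6.0, "dz": 35.0, "twist": 1.0},
    {"dx": 0, "dy": 6.5, "dz": 38.5, "twist": 1.06},
    {"dx": 0, "dy": 7.0, "dz": 41.4, "twist": 1.06}
  ]
}}

```text
clock: 2.23
position: [0.4589, -0.2718, 0.2363]
tool_rot: [-0.535, 1.567, 2.848]
force: [-0.5, 1.3, 0.1]
grip_width: 0.0852
```

Run:
```python
from h import *
go([.464,-.2915,.239],-76)
C=cam('wrist'); im=imaging.grab_frame('wrist')[:,:,::-1]
cv2.imwrite('pics/w1.png',im)
np.savez('w1.npz',K=C[0],d=C[1],o=C[2],R=C[3])
print(proj(C,[[.464,-.2915,.151],[.442,-.298,0.0],[.439,-.299,.016]]))
```

```text
t 2.23 p [ 0.4589 -0.2718  0.2363] az -76.18 tiltx [-0.003  0.001 -1.   ] w 0.0852 F [-0.5  1.3  0.1] q [-0.11  0.48  0.75  1.87 -0.39  0.95 -0.52]
 -> cm [-0.27  2.03 -0.02] twist -0.003180229361404353
[[312.1194092  215.7032244 ]
 [300.51703495 190.2641033 ]
 [301.5401385  196.99262188]]
```

View pics/w1.png

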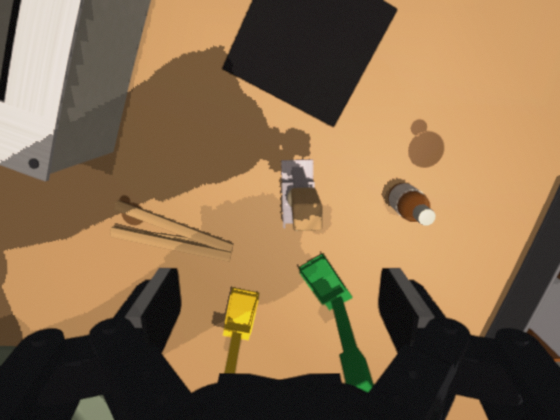

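Run:
```python
import cv2
t=cv2.imread('pics/w1.png')
cv2.imwrite('pics/w1z.png',cv2.resize(t[150:240,265:345],None,fx=6,fy=6,interpolation=cv2.INTER_CUBIC))
```

```text
(no output)
```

View pics/w1z.png

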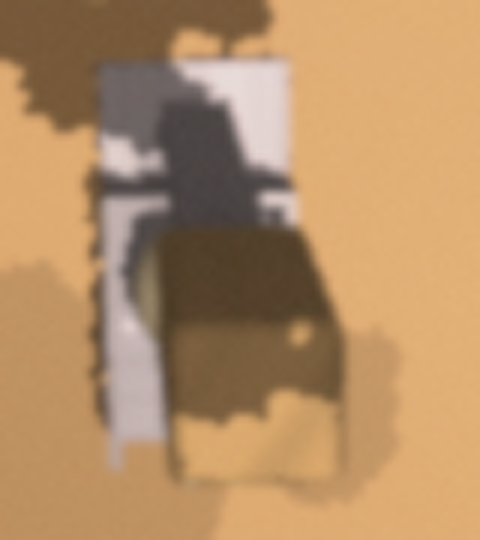

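Run:
```python
from h import *
c=np.load('w1.npz');C=(c['K'],c['d'],c['o'],c['R'])
f=lambda x,y:[265+x/6,150+y/6]
print('grip',plane(C,[f(257,402),f(172,322),f(342,322),f(342,482),f(172,482)],.151))
print('heel',plane(C,[f(100,62),f(288,62)],.0015)); print('left',plane(C,[f(103,190),f(115,440)],.018))
print('ballL',plane(C,[f(132,285)],.016))
go([.4633,-.2895,.129],-76)
```

```text
grip [[ 0.46240593 -0.28892422  0.151     ]
 [ 0.46927177 -0.27721652  0.151     ]
 [ 0.47382207 -0.29565554  0.151     ]
 [ 0.45535792 -0.30094967  0.151     ]
 [ 0.45070544 -0.28203561  0.151     ]]
heel [[ 0.46987767 -0.26943955  0.0015    ]
 [ 0.47801727 -0.3023417   0.0015    ]]
left [[ 0.45087597 -0.27462258  0.018     ]
 [ 0.40601978 -0.28802603  0.018     ]]
ballL [[ 0.43471282 -0.28399542  0.016     ]]
t 2.28 p [ 0.4577 -0.2768  0.2368] az -76.25 tiltx [-0.003 -0.002 -1.   ] w 0.0854 F [-6.4 -3.1 -2.1] q [-0.1   0.48  0.75  1.87 -0.39  0.95 -0.51]
 -> cm [10.78  1.35 -0.28] twist -0.004398103029520743
```

Wrist view: grip top centre at ≈(308,217) → (0.463,−0.290), boat yaw ≈14°. This agrees with the top camera, so I'll descend and grip.

Call:
{"name": "arm_command", "arguments": {
  "commands": [
    {"dx": 0, "dy": 0.7, "dz": -0.3, "twist": 0},
    {"dx": 0.8, "dy": 1.4, "dz": -0.3, "twist": 0},
    {"dx": 2.4, "dy": 1.4, "dz": -0.3, "twist": 0},
    {"dx": 4.4, "dy": 1.4, "dz": -0.3, "twist": 0},
    {"dx": 6.4, "dy": 1.4, "dz": -0.3, "twist": 0},
    {"dx": 8.2, "dy": 1.4, "dz": -0.3, "twist": 0},
    {"dx": 9.6, "dy": 1.4, "dz": -0.3, "twist": 0},
    {"dx": 10.4, "dy": 1.4, "dz": -0.3, "twist": 0},
    {"dx": 10.8, "dy": 1.4, "dz": -0.3, "twist": 0},
    {"dx": 10.8, "dy": 1.4, "dz": -0.3, "twist": 0},
    {"dx": 10.8, "dy": 1.4, "dz": -0.3, "twist": 0}
  ]
}}

```text
clock: 3.2
position: [0.4638, -0.29, 0.1292]
tool_rot: [0.447, 1.568, -2.455]
force: [0.7, -0.1, 0.6]
grip_width: 0.0854
```

Run:
```python
from h import *
go([.4635,-.290,.129],-76)
im=imaging.grab_frame('side')[:,:,::-1]
cv2.imwrite('pics/s1.png',cv2.resize(im[180:350,240:440],None,fx=4,fy=3.5))
im=imaging.grab_frame('wrist')[:,:,::-1]
cv2.imwrite('pics/w2.png',im)
```

```text
t 3.2 p [ 0.4638 -0.29    0.1292] az -76.24 tiltx [-0.002 -0.002 -1.   ] w 0.0854 F [ 0.7 -0.1  0.6] q [ 0.02  0.64  0.62  1.92 -0.53  0.75 -0.39]
 -> cm [ 0.02 -0.    0.03] twist -0.0042277788697361205
```

View pics/s1.png

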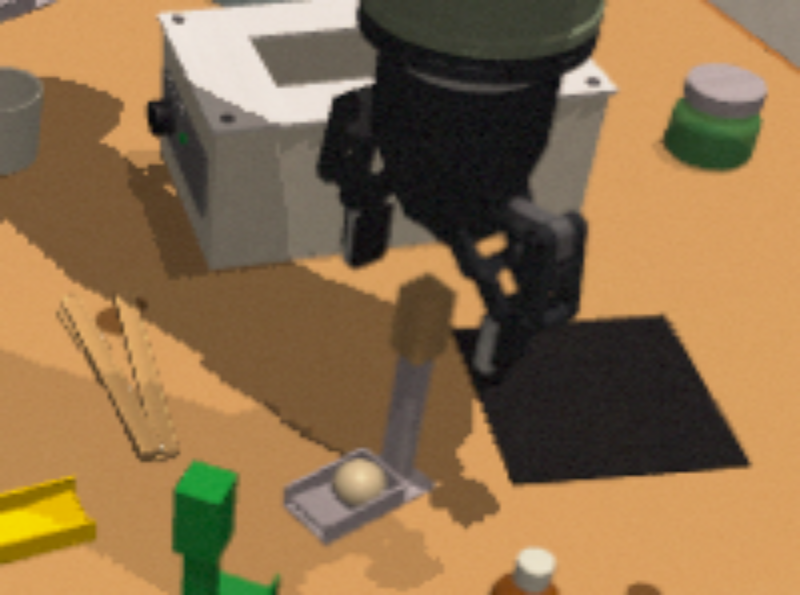

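View pics/w2.png

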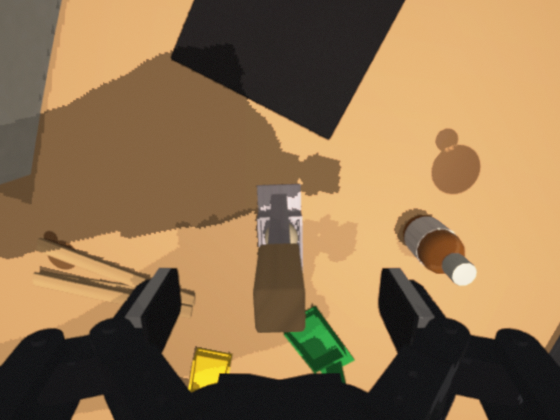

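Side and wrist views show the grip centred between the open pads, with its top at ≈(279,311) in the wrist picture. Closing gently.

Call:
{"name": "arm_command", "arguments": {
  "commands": [
    {"dx": 0, "dy": 0, "dz": 0, "twist": 0},
    {"dx": 0, "dy": 0, "dz": 0, "twist": 0},
    {"dx": 0, "dy": 0, "dz": 0, "twist": 0},
    {"dx": 0, "dy": 0, "dz": 0, "twist": 0},
    {"dx": 0, "dy": 0, "dz": 0, "twist": 0},
    {"dx": 0, "dy": 0, "dz": 0, "twist": 0},
    {"dx": 0, "dy": 0, "dz": 0, "twist": 0},
    {"dx": 0, "dy": 0, "dz": 0, "twist": 0}
  ],
  "grip": 1,
  "squeeze": 20
}}

```text
clock: 3.97
position: [0.4641, -0.2902, 0.1296]
tool_rot: [0.733, 1.568, -2.169]
force: [-0.5, 0.9, 3.5]
grip_width: 0.0196
```

Run:
```python
from h import *
go([.4638,-.290,.33],-76)
```

```text
t 3.97 p [ 0.4641 -0.2902  0.1296] az -76.25 tiltx [-0.002 -0.002 -1.   ] w 0.0196 F [-0.5  0.9  3.5] q [ 0.02  0.64  0.62  1.92 -0.53  0.75 -0.39]
 -> cm [-2.004e+01  2.000e-02  6.000e-02] twist -0.004313587371482324
```

Call:
{"name": "arm_command", "arguments": {
  "commands": [
    {"dx": -0.4, "dy": 0, "dz": 0, "twist": 0},
    {"dx": -1.2, "dy": 0, "dz": 0, "twist": 0},
    {"dx": -2.4, "dy": 0, "dz": 0, "twist": 0},
    {"dx": -4.0, "dy": 0, "dz": 0, "twist": 0},
    {"dx": -6.0, "dy": 0, "dz": 0, "twist": 0},
    {"dx": -8.4, "dy": 0, "dz": 0, "twist": 0},
    {"dx": -10.8, "dy": 0, "dz": 0, "twist": 0},
    {"dx": -12.8, "dy": 0, "dz": 0, "twist": 0},
    {"dx": -14.4, "dy": 0, "dz": 0, "twist": 0},
    {"dx": -15.4, "dy": 0, "dz": 0, "twist": 0},
    {"dx": -16.0, "dy": 0, "dz": 0, "twist": 0},
    {"dx": -16.0, "dy": 0, "dz": 0, "twist": 0}
  ]
}}

```text
clock: 4.97
position: [0.4645, -0.2899, 0.2907]
tool_rot: [1.243, 1.568, -1.659]
force: [-0.8, 0.4, -1.2]
grip_width: 0.0196
```

Run:
```python
from h import *
go([.6127,-.0396,.29],-96.7)
im=imaging.grab_frame('side')[:,:,::-1]
cv2.imwrite('pics/s2.png',cv2.resize(im[120:350,240:440],None,fx=3,fy=2.6))
```

```text
t 4.97 p [ 0.4645 -0.2899  0.2907] az -76.24 tiltx [-0.    -0.003 -1.   ] w 0.0196 F [-0.8  0.4 -1.2] q [-0.11  0.44  0.79  1.77 -0.35  1.07 -0.54]
 -> cm [  0.   -20.79 -20.34] twist 0.35704599789319535
```

View pics/s2.png

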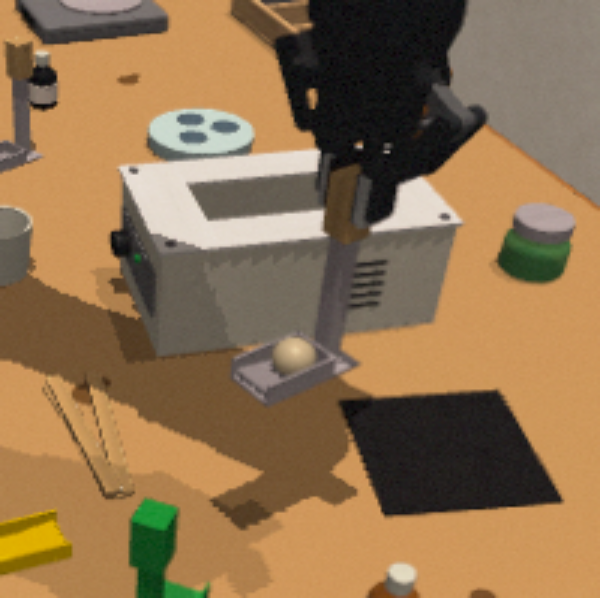

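The lifted boat hangs level with the ball at (295,355) in the crop. Carry it over the slot.

Call:
{"name": "arm_command", "arguments": {
  "commands": [
    {"dx": 0, "dy": -0.5, "dz": -0.5, "twist": 0.01},
    {"dx": 0, "dy": -1.5, "dz": -1.45, "twist": 0.025},
    {"dx": 0, "dy": -3.0, "dz": -2.9, "twist": 0.05},
    {"dx": 0, "dy": -4.95, "dz": -4.85, "twist": 0.085},
    {"dx": 0, "dy": -7.4, "dz": -7.25, "twist": 0.13},
    {"dx": 0, "dy": -10.4, "dz": -10.15, "twist": 0.18},
    {"dx": 0, "dy": -13.35, "dz": -13.05, "twist": 0.23},
    {"dx": 0, "dy": -15.85, "dz": -15.5, "twist": 0.27},
    {"dx": 0, "dy": -17.8, "dz": -17.45, "twist": 0.305},
    {"dx": 0, "dy": -19.3, "dz": -18.9, "twist": 0.33},
    {"dx": 0, "dy": -20.3, "dz": -19.85, "twist": 0.35},
    {"dx": 0, "dy": -20.8, "dz": -20.35, "twist": 0.357}
  ]
}}

```text
clock: 6.02
position: [0.613, -0.0364, 0.2875]
tool_rot: [0.75, 1.567, -2.507]
force: [-0.4, 0.2, -1.3]
grip_width: 0.0196
```

Call:
{"name": "arm_command", "arguments": {
  "commands": [
    {"dx": 0, "dy": 0, "dz": 0, "twist": 0}
  ]
}}

```text
clock: 6.1
position: [0.6132, -0.0352, 0.2866]
tool_rot: [0.68, 1.566, -2.576]
force: [0.3, -1.3, -1.5]
grip_width: 0.0199
```

Run:
```python
from h import *
go([.6127,-.0396,.29],-96.7)
C=cam('wrist');T=cam('top')
im=imaging.grab_frame('wrist')[:,:,::-1]
cv2.imwrite('pics/w3.png',im)
im=imaging.grab_frame('top')[:,:,::-1]
cv2.imwrite('pics/t3.png',cv2.resize(im[60:240,220:400],None,fx=3.3,fy=3.3))
im=imaging.grab_frame('side')[:,:,::-1]
cv2.imwrite('pics/s3.png',cv2.resize(im[80:280,230:430],None,fx=3,fy=3))
```

```text
t 6.1 p [ 0.6132 -0.0352  0.2866] az -96.57 tiltx [-0.004 -0.003 -1.   ] w 0.0199 F [ 0.3 -1.3 -1.5] q [-0.57  0.6   0.84  1.6  -0.47  1.16 -1.31]
 -> cm [-0.34  0.45  0.  ] twist 0.002224865228935736
```

View pics/w3.png

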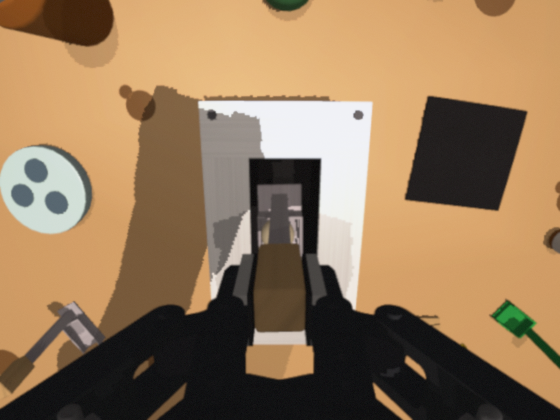

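View pics/t3.png

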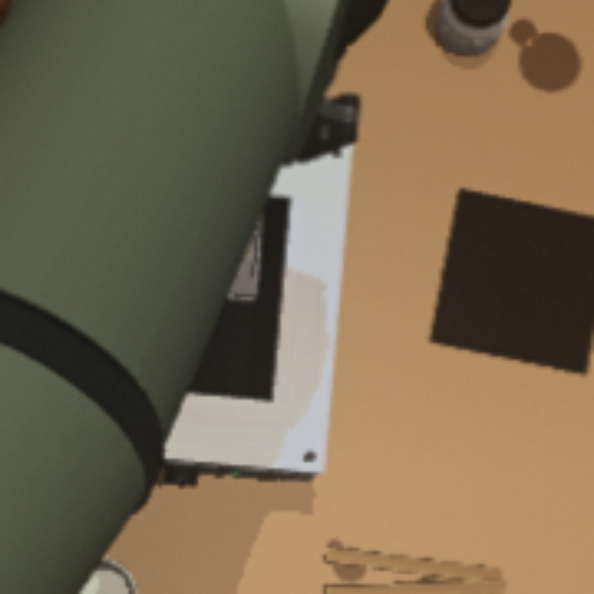

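View pics/s3.png

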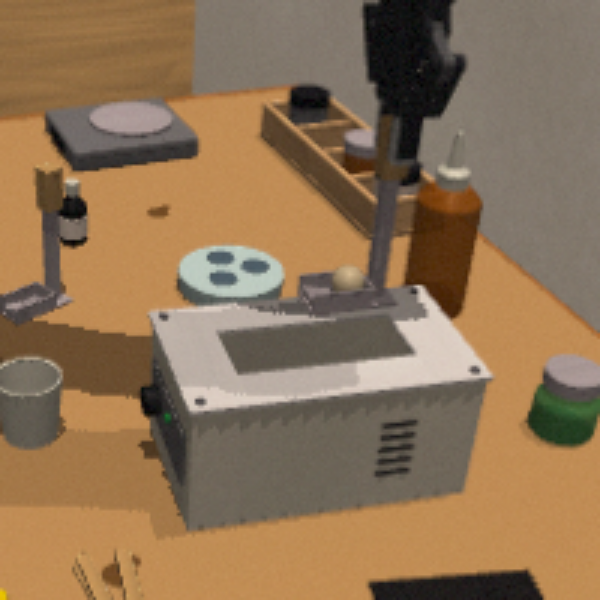

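Run:
```python
from h import *
C=cam('wrist')
s=sensors.observe();print(s['position'])
c=np.array([.565,-.034]);a=np.radians(-6.7);ex=np.array([np.cos(a),np.sin(a)]);ey=np.array([-ex[1],ex[0]])
def fr(P): return [(((p[:2]-c)@ex*1000).round(1),((p[:2]-c)@ey*1000).round(1)) for p in P]
print('heel',fr(plane(C,[[257,184.5],[301,184.5]],.159)))
print('slot far',fr(plane(C,[[249.5,158.5],[321,158.5]],.121)))
print('plate far',fr(plane(C,[[199,102],[372,101]],.121)))
print('gripTop',fr(plane(C,[[257,329],[302,329]],.309)))
print('tcp',fr([s['position']]))
go(list(c+.047*ex)+[.29],-96.7)
```

```text
[ 0.61246363 -0.03717057  0.28712518]
heel [(np.float64(57.9), np.float64(21.3)), (np.float64(57.9), np.float64(-13.3))]
slot far [(np.float64(71.9), np.float64(29.9)), (np.float64(71.9), np.float64(-33.0))]
plate far [(np.float64(120.1), np.float64(71.5)), (np.float64(121.2), np.float64(-74.6))]
gripTop [(np.float64(37.4), np.float64(12.9)), (np.float64(37.4), np.float64(-4.8))]
tcp [(np.float64(47.5), np.float64(2.4))]
t 6.25 p [ 0.6125 -0.0372  0.2871] az -96.66 tiltx [-0.004 -0.003 -1.   ] w 0.0198 F [-0.5 -0.2 -1.6] q [-0.57  0.59  0.84  1.6  -0.47  1.16 -1.31]
 -> cm [-0.29  0.24  0.05] twist 0.0007717085466632959
```

Wrist view puts the heel edge 14 mm inside the slot's far end, and y is off centre by ~3 mm. I'll shift that and lower.

Call:
{"name": "arm_command", "arguments": {
  "commands": [
    {"dx": 0, "dy": 0.3, "dz": 0, "twist": 0},
    {"dx": 0.4, "dy": 0.3, "dz": 0, "twist": 0},
    {"dx": 1.2, "dy": 0.3, "dz": 0, "twist": 0},
    {"dx": 2.2, "dy": 0.3, "dz": 0, "twist": 0},
    {"dx": 3.2, "dy": 0.3, "dz": 0, "twist": 0},
    {"dx": 4.2, "dy": 0.3, "dz": 0, "twist": 0},
    {"dx": 5.2, "dy": 0.3, "dz": 0, "twist": 0},
    {"dx": 6.4, "dy": 0.3, "dz": 0, "twist": 0},
    {"dx": 7.8, "dy": 0.3, "dz": 0, "twist": 0},
    {"dx": 9.2, "dy": 0.3, "dz": 0, "twist": 0},
    {"dx": 10.4, "dy": 0.3, "dz": 0, "twist": 0},
    {"dx": 11.4, "dy": 0.3, "dz": 0, "twist": 0}
  ]
}}

```text
clock: 7.25
position: [0.6113, -0.0404, 0.1715]
tool_rot: [0.64, 1.565, -2.618]
force: [-0.8, 0.8, -1.1]
grip_width: 0.0198
```

Call:
{"name": "arm_command", "arguments": {
  "commands": [
    {"dx": 0.8, "dy": 0, "dz": 0, "twist": 0},
    {"dx": 1.4, "dy": 0, "dz": 0, "twist": 0},
    {"dx": 1.9, "dy": 0, "dz": 0, "twist": 0},
    {"dx": 1.9, "dy": 0, "dz": 0, "twist": 0}
  ]
}}

```text
clock: 7.58
position: [0.611, -0.0404, 0.1518]
tool_rot: [0.589, 1.564, -2.669]
force: [-0.7, 0.3, -0.4]
grip_width: 0.0203
```

Run:
```python
from h import *
go([.6118,-.0396,.134],-96.7)
im=imaging.grab_frame('wrist')[:,:,::-1]
cv2.imwrite('pics/w4.png',im)
im=imaging.grab_frame('side')[:,:,::-1]
cv2.imwrite('pics/s4.png',cv2.resize(im[80:280,230:430],None,fx=3,fy=3))
```

```text
t 7.58 p [ 0.611  -0.0404  0.1518] az -96.66 tiltx [-0.006 -0.003 -1.   ] w 0.0203 F [-0.7  0.3 -0.4] q [-0.49  0.73  0.72  1.73 -0.59  0.91 -1.21]
 -> cm [ 1.77 -0.1  -0.08] twist 0.0007422105278110393
```

View pics/w4.png

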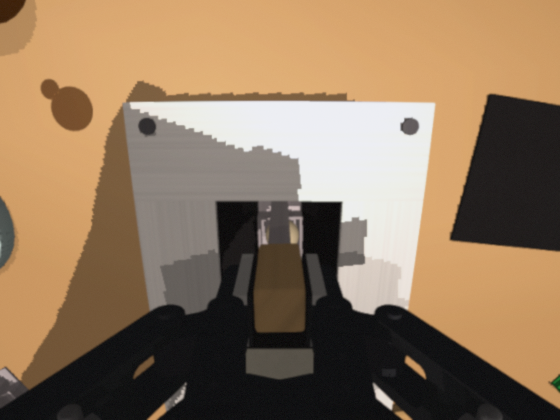

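View pics/s4.png

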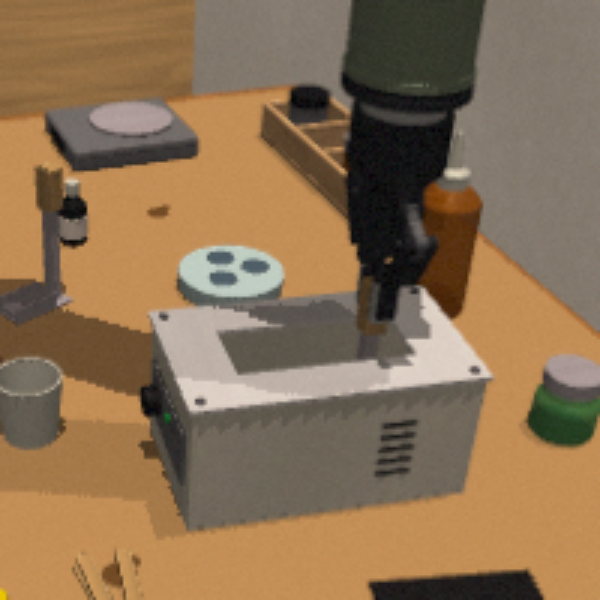

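The trough is below the plate, centred, with the ball visible at ≈(295,230) in the wrist view. Lower to the box floor.

Call:
{"name": "arm_command", "arguments": {
  "commands": [
    {"dx": 0.4, "dy": 0, "dz": 0, "twist": 0},
    {"dx": 0.8, "dy": 0, "dz": 0, "twist": 0},
    {"dx": 1.2, "dy": 0, "dz": 0, "twist": 0},
    {"dx": 1.4, "dy": 0, "dz": 0, "twist": 0},
    {"dx": 1.5, "dy": 0, "dz": 0, "twist": 0},
    {"dx": 1.6, "dy": 0, "dz": 0, "twist": 0},
    {"dx": 1.7, "dy": 0, "dz": 0, "twist": 0},
    {"dx": 1.75, "dy": 0, "dz": 0, "twist": 0},
    {"dx": 1.75, "dy": 0, "dz": 0, "twist": 0}
  ]
}}

```text
clock: 8.43
position: [0.6116, -0.0408, 0.1357]
tool_rot: [0.787, 1.566, -2.471]
force: [-0.4, -0.9, 4.0]
grip_width: 0.0197
```

Run:
```python
from h import *
go([.6118,-.0396,.134],-96.7)
```

```text
t 8.43 p [ 0.6116 -0.0408  0.1357] az -96.67 tiltx [-0.004 -0.003 -1.   ] w 0.0197 F [-0.4 -0.9  4. ] q [-0.48  0.75  0.71  1.74 -0.61  0.88 -1.19]
 -> cm [ 0.17 -0.12 -0.  ] twist 0.0005515290350429364
```

Call:
{"name": "arm_command", "arguments": {
  "commands": [
    {"dx": 0.15, "dy": 0, "dz": 0.0, "twist": 0},
    {"dx": 0.1, "dy": 0, "dz": 0.3, "twist": 0},
    {"dx": 0, "dy": 0, "dz": 0.6, "twist": 0},
    {"dx": -0.1, "dy": 0, "dz": 0.9, "twist": 0},
    {"dx": -0.2, "dy": 0, "dz": 1.24, "twist": 0},
    {"dx": -0.2, "dy": 0, "dz": 1.24, "twist": 0}
  ]
}}

```text
clock: 8.93
position: [0.5987, -0.0393, 0.1379]
tool_rot: [0.7, 1.566, -2.558]
force: [0.6, 0.1, -0.8]
grip_width: 0.0193
```

Run:
```python
from h import *
go([.6118,-.0396,.134],-96.7)
im=imaging.grab_frame('wrist')[:,:,::-1]
cv2.imwrite('pics/w5.png',im)
im=imaging.grab_frame('side')[:,:,::-1]
cv2.imwrite('pics/s5.png',cv2.resize(im[130:230,290:410],None,fx=6,fy=6))
```

```text
t 8.93 p [ 0.5987 -0.0393  0.1379] az -96.67 tiltx [-0.004 -0.003 -1.   ] w 0.0193 F [ 0.6  0.1 -0.8] q [-0.5   0.73  0.71  1.78 -0.61  0.87 -1.19]
 -> cm [ 0.38 -0.12 -1.31] twist 0.00048235964734541845
```

View pics/w5.png

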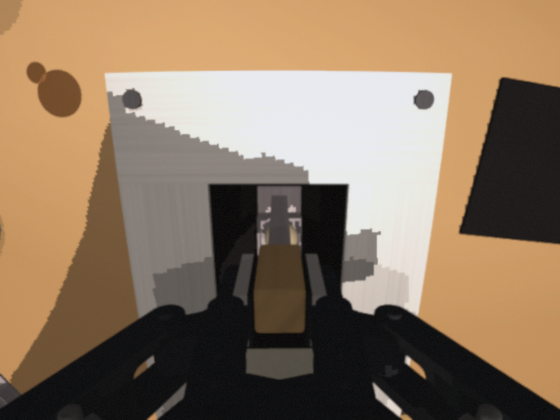

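View pics/s5.png

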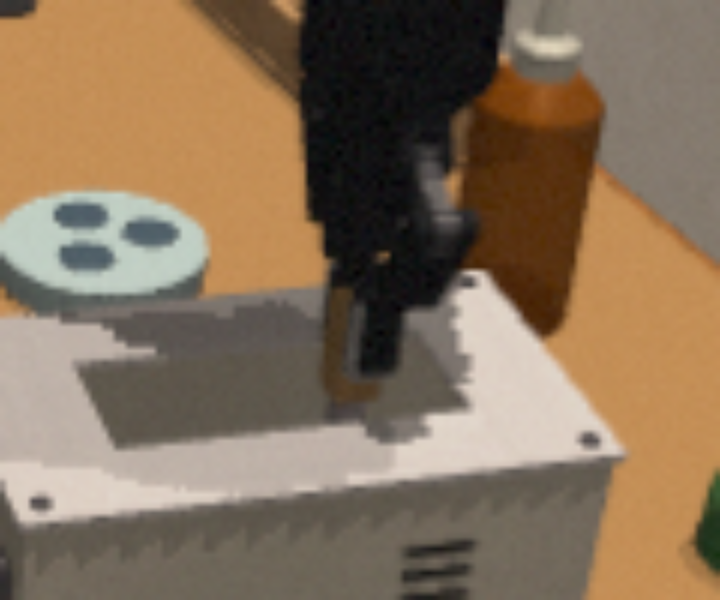

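Call:
{"name": "arm_command", "arguments": {
  "commands": [
    {"dx": 0.3, "dy": 0, "dz": -0.1, "twist": 0},
    {"dx": 0.6, "dy": 0, "dz": -0.1, "twist": 0},
    {"dx": 0.6, "dy": 0, "dz": -0.1, "twist": 0}
  ]
}}

```text
clock: 9.28
position: [0.6018, -0.0397, 0.133]
tool_rot: [1.549, 1.568, -1.709]
force: [-0.7, 0.9, 18.6]
grip_width: 0.0194
```

Call:
{"name": "arm_command", "arguments": {
  "commands": [
    {"dx": 0.5, "dy": 0, "dz": 0.3, "twist": 0},
    {"dx": 0.5, "dy": 0, "dz": 0.6, "twist": 0}
  ]
}}

```text
clock: 9.45
position: [0.599, -0.0394, 0.1299]
tool_rot: [2.84, 1.563, -0.418]
force: [11.7, -0.5, 24.0]
grip_width: 0.02
```

Run:
```python
from h import *
go([.6118,-.0396,.134],-96.7)
im=imaging.grab_frame('wrist')[:,:,::-1]
cv2.imwrite('pics/w6.png',im[150:350,180:400])
```

```text
t 9.45 p [ 0.599  -0.0394  0.1299] az -96.67 tiltx [ 0.007 -0.003 -1.   ] w 0.02 F [11.7 -0.5 24. ] q [-0.49  0.74  0.7   1.79 -0.62  0.84 -1.18]
 -> cm [-0.4  -0.13 -1.28] twist 0.0004826773865944224
```

View pics/w6.png

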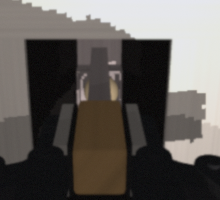

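Call:
{"name": "arm_command", "arguments": {
  "commands": [
    {"dx": -0.05, "dy": 0, "dz": 0.5, "twist": 0},
    {"dx": -0.15, "dy": 0, "dz": 0.8, "twist": 0}
  ]
}}

```text
clock: 9.67
position: [0.5909, -0.0386, 0.1315]
tool_rot: [2.855, 1.563, -0.403]
force: [-0.4, 0.3, -1.8]
grip_width: 0.02
```

Run:
```python
from h import *
go([.6118,-.0396,.134],-96.7)
im=imaging.grab_frame('wrist')[:,:,::-1]
cv2.imwrite('pics/w7.png',cv2.resize(im[150:350,180:400],None,fx=2.5,fy=2.5))
im=imaging.grab_frame('side')[:,:,::-1]
cv2.imwrite('pics/s7.png',cv2.resize(im[130:230,290:410],None,fx=6,fy=6))
```

```text
t 9.67 p [ 0.5909 -0.0386  0.1315] az -96.68 tiltx [ 0.008 -0.003 -1.   ] w 0.02 F [-0.4  0.3 -1.8] q [-0.5   0.72  0.7   1.81 -0.62  0.83 -1.18]
 -> cm [-0.23 -0.14 -2.09] twist 0.00033853229483804374
```

View pics/w7.png

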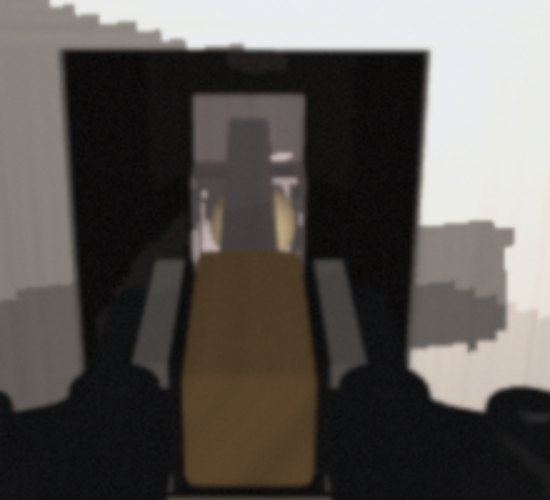

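View pics/s7.png

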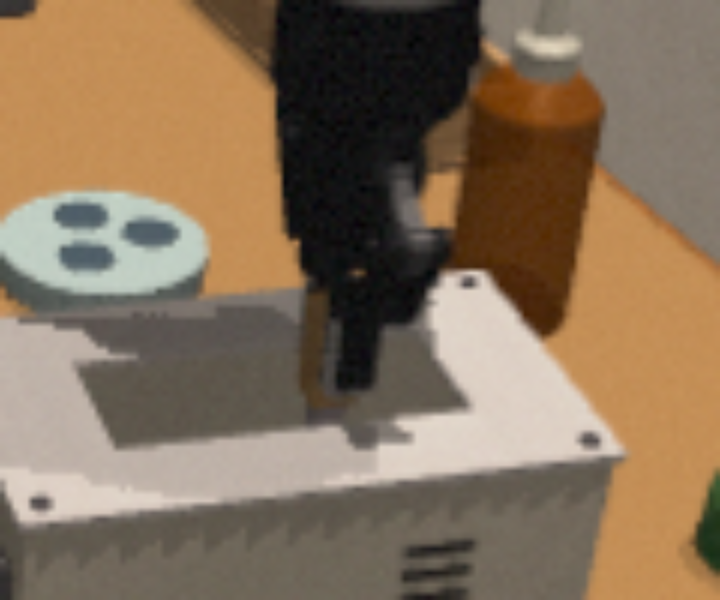

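The pads grip too firmly for the boat to pivot in them, but the floor friction is good (≥0.49). New plan: set the boat down free on the floor. Straddle its grip with the jaws along the trough and push it over with the heel-side finger, the other finger acting as a stop. First move back towards +x and set down.

Call:
{"name": "arm_command", "arguments": {
  "commands": [
    {"dx": -0.6, "dy": 0.1, "dz": 0, "twist": 0},
    {"dx": -0.6, "dy": 0.1, "dz": -0.5, "twist": 0},
    {"dx": -0.6, "dy": 0.1, "dz": -1.1, "twist": 0},
    {"dx": -0.6, "dy": 0.1, "dz": -1.7, "twist": 0},
    {"dx": -0.3, "dy": 0.1, "dz": -1.7, "twist": 0},
    {"dx": 0, "dy": 0.1, "dz": -1.7, "twist": 0},
    {"dx": 0.15, "dy": 0.1, "dz": -1.7, "twist": 0},
    {"dx": 0.15, "dy": 0.1, "dz": -1.7, "twist": 0}
  ]
}}

```text
clock: 10.43
position: [0.6072, -0.0416, 0.1297]
tool_rot: [2.802, 1.563, -0.456]
force: [1.9, -0.8, 3.0]
grip_width: 0.0196
```

Run:
```python
from h import *
go([.6118,-.0396,.134],-96.7)
```

```text
t 10.43 p [ 0.6072 -0.0416  0.1297] az -96.69 tiltx [ 0.007 -0.003 -1.   ] w 0.0196 F [ 1.9 -0.8  3. ] q [-0.48  0.75  0.7   1.77 -0.62  0.85 -1.18]
 -> cm [-0.43 -0.25 -0.43] twist 0.0001468048127463187
```

Call:
{"name": "arm_command", "arguments": {
  "commands": [
    {"dx": -0.1, "dy": 0, "dz": 0, "twist": 0},
    {"dx": -0.1, "dy": 0, "dz": 0, "twist": 0},
    {"dx": -0.1, "dy": 0, "dz": 0, "twist": 0}
  ],
  "grip": 0.3
}}

```text
clock: 10.68
position: [0.607, -0.0416, 0.1307]
tool_rot: [2.806, 1.564, -0.453]
force: [-0.6, -0.2, 0.1]
grip_width: 0.0301
```

Run:
```python
from h import *
go([.6118,-.0396,.134],-96.7)
im=imaging.grab_frame('wrist')[:,:,::-1]
cv2.imwrite('pics/w8.png',cv2.resize(im[150:350,180:400],None,fx=2.5,fy=2.5))
```

```text
t 10.68 p [ 0.607  -0.0416  0.1307] az -96.69 tiltx [ 0.006 -0.003 -1.   ] w 0.0301 F [-0.6 -0.2  0.1] q [-0.48  0.75  0.7   1.77 -0.62  0.85 -1.18]
 -> cm [-0.33 -0.25 -0.45] twist 9.058322467672571e-05
```

View pics/w8.png

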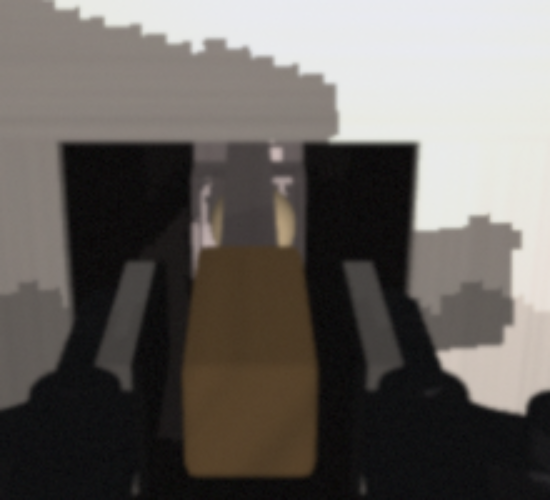

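Boat stands free on the box floor, ball still in it. Raise, turn the jaws 90° and set the opening to 46 mm.

Call:
{"name": "arm_command", "arguments": {
  "commands": [
    {"dx": -1, "dy": 0, "dz": 0, "twist": 0},
    {"dx": -2.5, "dy": 0, "dz": 0, "twist": 0},
    {"dx": -4, "dy": 0, "dz": 0, "twist": 0},
    {"dx": -5.5, "dy": 0, "dz": 0, "twist": 0},
    {"dx": -6, "dy": 0, "dz": 0, "twist": -0.12},
    {"dx": -6, "dy": 0, "dz": 0, "twist": -0.24},
    {"dx": -6, "dy": 0, "dz": 0, "twist": -0.36},
    {"dx": -6, "dy": 0, "dz": 0, "twist": -0.48},
    {"dx": -6, "dy": 0, "dz": 0, "twist": -0.6},
    {"dx": -6, "dy": 0, "dz": 0, "twist": -0.72},
    {"dx": -6, "dy": 0, "dz": 0, "twist": -0.84},
    {"dx": -6, "dy": 0, "dz": 0, "twist": -0.96}
  ]
}}

```text
clock: 11.73
position: [0.6067, -0.0416, 0.1914]
tool_rot: [1.829, 1.563, -0.464]
force: [-0.3, -0.2, 0.7]
grip_width: 0.0299
```

Call:
{"name": "arm_command", "arguments": {
  "commands": [
    {"dx": 0, "dy": 0, "dz": 0, "twist": -0.12},
    {"dx": 0, "dy": 0, "dz": 0, "twist": -0.24},
    {"dx": 0, "dy": 0, "dz": 0, "twist": -0.36},
    {"dx": 0, "dy": 0, "dz": 0, "twist": -0.48},
    {"dx": 0, "dy": 0, "dz": 0, "twist": -0.58},
    {"dx": 0, "dy": 0, "dz": 0, "twist": -0.61},
    {"dx": 0, "dy": 0, "dz": 0, "twist": -0.61}
  ],
  "grip": -0.07
}}

```text
clock: 12.32
position: [0.6067, -0.0419, 0.192]
tool_rot: [1.242, 1.563, -0.441]
force: [0.1, 1.2, -0.8]
grip_width: 0.0455
```

Run:
```python
from h import *
go([.607,-.0416,.190],-6.7)
C=cam('wrist')
im=imaging.grab_frame('wrist')[:,:,::-1]
cv2.imwrite('pics/w9.png',im)
print(C[2],proj(C,[[.607,-.0416,.157]]))
im=imaging.grab_frame('side')[:,:,::-1]
cv2.imwrite('pics/s9.png',cv2.resize(im[80:280,230:430],None,fx=3,fy=3))
```

```text
t 12.32 p [ 0.6067 -0.0419  0.192 ] az -6.45 tiltx [ 0.007 -0.003 -1.   ] w 0.0455 F [ 0.1  1.2 -0.8] q [-0.26  0.57  0.34  1.71 -0.23  0.89  0.06]
 -> cm [ 0.2   0.02 -0.03] twist 0.004276306091191364
[0.61428382 0.03664141 0.32737498] [[279.84811196 248.98326171]]
```

View pics/w9.png

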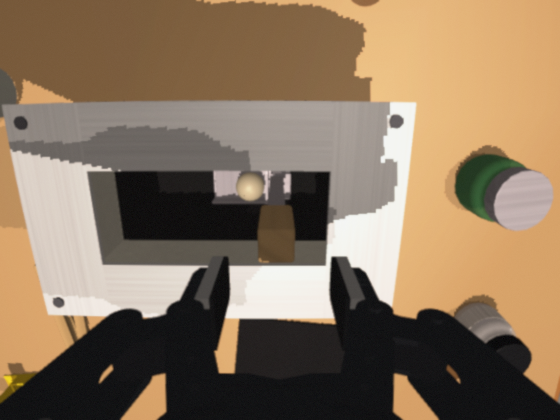

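View pics/s9.png

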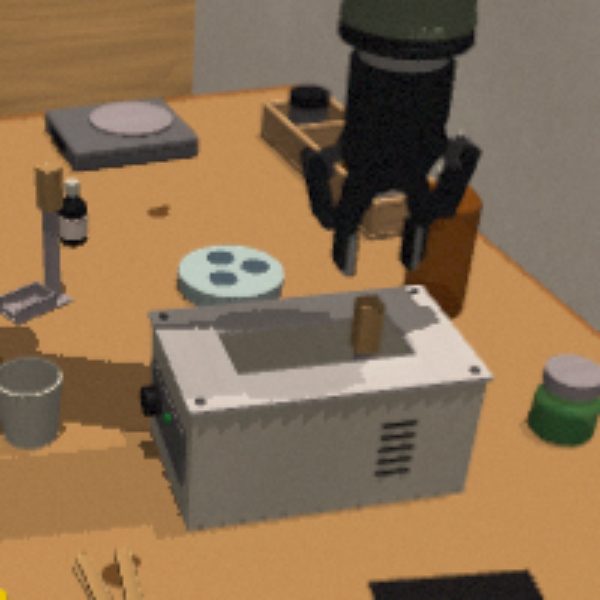

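Wrist view: boat upright, ball at (250,185), grip top at (277,248), midway between the fingers. Lower to straddle it.

Call:
{"name": "arm_command", "arguments": {
  "commands": [
    {"dx": 1, "dy": 0, "dz": 0, "twist": 0},
    {"dx": 2.5, "dy": 0, "dz": 0, "twist": 0},
    {"dx": 4, "dy": 0, "dz": 0, "twist": 0},
    {"dx": 5.2, "dy": 0, "dz": 0, "twist": 0},
    {"dx": 5.9, "dy": 0, "dz": 0, "twist": 0},
    {"dx": 6.1, "dy": 0, "dz": 0, "twist": 0},
    {"dx": 6.1, "dy": 0, "dz": 0, "twist": 0}
  ]
}}

```text
clock: 13.0
position: [0.607, -0.042, 0.1302]
tool_rot: [1.145, 1.564, -0.541]
force: [-0.2, -0.1, -1.2]
grip_width: 0.0452
```

```bash
cat > look.py <<'E'
from h import *
import sys
k=sys.argv[1]
go([.607,-.0416,.190],-6.7)
im=imaging.grab_frame('wrist')[:,:,::-1]
sd=imaging.grab_frame('side')[:,:,::-1]
a=cv2.resize(im,(560,420)); b=cv2.resize(sd[140:220,290:390],(525,420))
cv2.imwrite(f'pics/l{k}.png',cv2.resize(np.hstack([a,b[:,100:340]]),None,fx=1,fy=1))
E
python3 look.py 1
```

```text
t 13.0 p [ 0.607  -0.042   0.1302] az -6.64 tiltx [ 0.006 -0.004 -1.   ] w 0.0452 F [-0.2 -0.1 -1.2] q [-0.24  0.65  0.31  1.76 -0.26  0.77  0.08]
 -> cm [-5.98  0.04 -0.02] twist 0.0010689827550113319
```

View pics/l1.png

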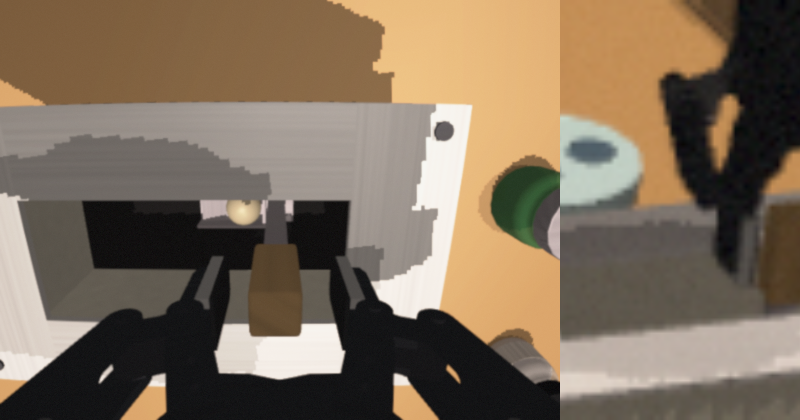

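Call:
{"name": "arm_command", "arguments": {
  "commands": [
    {"dx": 0, "dy": -0.5, "dz": 0, "twist": 0},
    {"dx": 0, "dy": -1.0, "dz": 0, "twist": 0},
    {"dx": 0, "dy": -1.3, "dz": 0, "twist": 0},
    {"dx": 0, "dy": -1.6, "dz": 0, "twist": 0},
    {"dx": 0, "dy": -1.9, "dz": 0, "twist": 0},
    {"dx": 0, "dy": -2.2, "dz": 0, "twist": 0},
    {"dx": 0, "dy": -2.5, "dz": 0, "twist": 0},
    {"dx": 0, "dy": -2.8, "dz": 0, "twist": 0}
  ]
}}

```text
clock: 13.77
position: [0.5794, -0.0387, 0.131]
tool_rot: [1.252, 1.562, -0.434]
force: [1.2, 0.3, 1.3]
grip_width: 0.0454
```

```bash
python3 look.py 2
```

```text
t 13.77 p [ 0.5794 -0.0387  0.131 ] az -6.63 tiltx [ 0.008 -0.004 -1.   ] w 0.0454 F [1.2 0.3 1.3] q [-0.26  0.61  0.31  1.83 -0.26  0.73  0.08]
 -> cm [-5.88  2.83 -0.02] twist 0.0013036083277267521
```

View pics/l2.png

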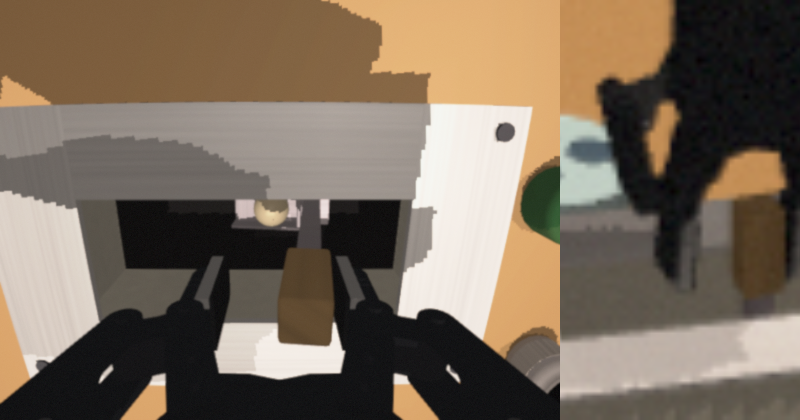

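The heel moved with the box in the picture, so the boat is tipping rather than sliding. Continue.

Call:
{"name": "arm_command", "arguments": {
  "commands": [
    {"dx": 0, "dy": -0.3, "dz": 0, "twist": 0},
    {"dx": 0, "dy": -0.6, "dz": 0, "twist": 0},
    {"dx": 0, "dy": -0.9, "dz": 0, "twist": 0},
    {"dx": 0, "dy": -1.2, "dz": 0, "twist": 0},
    {"dx": 0, "dy": -1.5, "dz": 0, "twist": 0},
    {"dx": 0, "dy": -1.8, "dz": 0, "twist": 0},
    {"dx": 0, "dy": -2.1, "dz": 0, "twist": 0},
    {"dx": 0, "dy": -2.4, "dz": 0, "twist": 0}
  ]
}}

```text
clock: 14.53
position: [0.555, -0.0359, 0.1308]
tool_rot: [1.232, 1.563, -0.454]
force: [0.2, -0.4, 1.1]
grip_width: 0.0454
```

```bash
python3 look.py 3
```

```text
t 14.53 p [ 0.555  -0.0359  0.1308] az -6.63 tiltx [ 0.007 -0.004 -1.   ] w 0.0454 F [ 0.2 -0.4  1.1] q [-0.27  0.58  0.31  1.9  -0.26  0.7   0.08]
 -> cm [-5.88  5.28 -0.02] twist 0.0012769746910838414
```

View pics/l3.png

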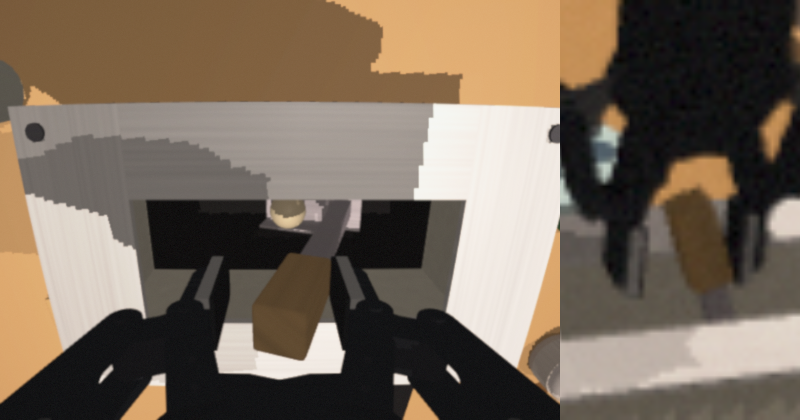

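Boat tipped ~18°, and the ball has begun to move to the mouth. Continue, then hold.

Call:
{"name": "arm_command", "arguments": {
  "commands": [
    {"dx": 0, "dy": -0.3, "dz": 0, "twist": 0},
    {"dx": 0, "dy": -0.6, "dz": 0, "twist": 0},
    {"dx": 0, "dy": -0.9, "dz": 0, "twist": 0},
    {"dx": 0, "dy": -1.2, "dz": 0, "twist": 0},
    {"dx": 0, "dy": -1.5, "dz": 0, "twist": 0},
    {"dx": 0, "dy": -1.7, "dz": 0, "twist": 0},
    {"dx": 0, "dy": -1.7, "dz": 0, "twist": 0},
    {"dx": 0, "dy": -1.7, "dz": 0, "twist": 0},
    {"dx": 0, "dy": -1.7, "dz": 0, "twist": 0}
  ]
}}

```text
clock: 15.38
position: [0.5381, -0.0339, 0.1307]
tool_rot: [1.235, 1.563, -0.451]
force: [0.6, 0.6, -0.6]
grip_width: 0.0457
```

```bash
python3 look.py 4
```

```text
t 15.38 p [ 0.5381 -0.0339  0.1307] az -6.62 tiltx [ 0.007 -0.003 -1.   ] w 0.0457 F [ 0.6  0.6 -0.6] q [-0.28  0.56  0.31  1.94 -0.26  0.68  0.08]
 -> cm [-5.88  6.98 -0.02] twist 0.0013095091947214488
```

View pics/l4.png

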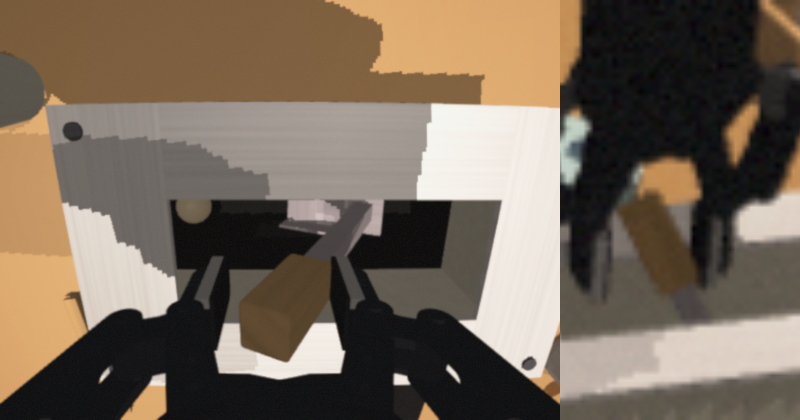

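The ball is out, lying at (194,208) near the box's -x end; the boat is held at ~28°. Now let the boat back upright slowly.

Call:
{"name": "arm_command", "arguments": {
  "commands": [
    {"dx": 0, "dy": 0.3, "dz": 0, "twist": 0},
    {"dx": 0, "dy": 0.7, "dz": 0, "twist": 0},
    {"dx": 0, "dy": 1.1, "dz": 0, "twist": 0},
    {"dx": 0, "dy": 1.5, "dz": 0, "twist": 0},
    {"dx": 0, "dy": 1.9, "dz": 0, "twist": 0},
    {"dx": 0, "dy": 2.3, "dz": 0, "twist": 0},
    {"dx": 0, "dy": 2.7, "dz": 0, "twist": 0},
    {"dx": 0, "dy": 3.1, "dz": 0, "twist": 0},
    {"dx": 0, "dy": 3.5, "dz": 0, "twist": 0},
    {"dx": 0, "dy": 3.9, "dz": 0, "twist": 0},
    {"dx": 0, "dy": 4.2, "dz": 0, "twist": 0},
    {"dx": 0, "dy": 4.5, "dz": 0, "twist": 0}
  ]
}}

```text
clock: 16.48
position: [0.5831, -0.0392, 0.1309]
tool_rot: [1.219, 1.563, -0.467]
force: [-0.3, -0.8, -0.2]
grip_width: 0.0456
```

Call:
{"name": "arm_command", "arguments": {
  "commands": [
    {"dx": 0, "dy": 0.2, "dz": 0, "twist": 0},
    {"dx": 0, "dy": 0.4, "dz": 0, "twist": 0},
    {"dx": 0, "dy": 0.6, "dz": 0, "twist": 0},
    {"dx": 0, "dy": 0.9, "dz": 0, "twist": 0},
    {"dx": 0, "dy": 1.2, "dz": 0, "twist": 0},
    {"dx": 0, "dy": 1.6, "dz": 0, "twist": 0},
    {"dx": 0, "dy": 1.9, "dz": 0, "twist": 0},
    {"dx": 0, "dy": 1.9, "dz": 0, "twist": 0}
  ]
}}

```text
clock: 17.15
position: [0.6025, -0.0415, 0.1311]
tool_rot: [1.228, 1.563, -0.458]
force: [0.2, 0.5, -0.8]
grip_width: 0.0457
```

```bash
python3 look.py 5
```

```text
t 17.15 p [ 0.6025 -0.0415  0.1311] az -6.63 tiltx [ 0.007 -0.004 -1.   ] w 0.0457 F [ 0.2  0.5 -0.8] q [-0.24  0.64  0.31  1.77 -0.26  0.77  0.08]
 -> cm [-5.89  0.49 -0.02] twist 0.0012443698516265837
```

View pics/l5.png

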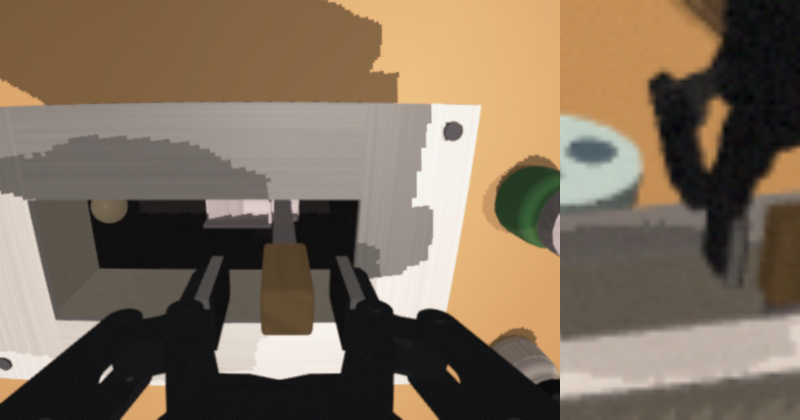

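The boat is upright and empty, with the ball in the box at (108,208). Centre on the grip and close.

Call:
{"name": "arm_command", "arguments": {
  "commands": [
    {"dx": -0.2, "dy": 0.4, "dz": 0, "twist": 0},
    {"dx": -0.2, "dy": 0.4, "dz": 0, "twist": 0},
    {"dx": -0.2, "dy": 0.4, "dz": 0, "twist": 0}
  ]
}}

```text
clock: 17.5
position: [0.6061, -0.0419, 0.1332]
tool_rot: [1.222, 1.563, -0.465]
force: [-0.5, 0.0, -0.0]
grip_width: 0.0457
```

Call:
{"name": "arm_command", "arguments": {
  "commands": [
    {"dx": 0, "dy": 0, "dz": 0, "twist": 0},
    {"dx": 0, "dy": 0, "dz": 0, "twist": 0},
    {"dx": 0, "dy": 0, "dz": 0, "twist": 0},
    {"dx": 0, "dy": 0, "dz": 0, "twist": 0},
    {"dx": 0, "dy": 0, "dz": 0, "twist": 0},
    {"dx": 0, "dy": 0, "dz": 0, "twist": 0}
  ],
  "grip": 1,
  "squeeze": 30
}}

```text
clock: 18.0
position: [0.6061, -0.0419, 0.1332]
tool_rot: [1.232, 1.563, -0.455]
force: [-0.4, 0.2, 2.5]
grip_width: 0.0193
```

```bash
python3 look.py 6
```

```text
t 18.0 p [ 0.6061 -0.0419  0.1332] az -6.63 tiltx [ 0.007 -0.004 -1.   ] w 0.0193 F [-0.4  0.2  2.5] q [-0.24  0.64  0.31  1.76 -0.26  0.78  0.08]
 -> cm [-5.67  0.13 -0.03] twist 0.0012094531505128737
```

View pics/l6.png

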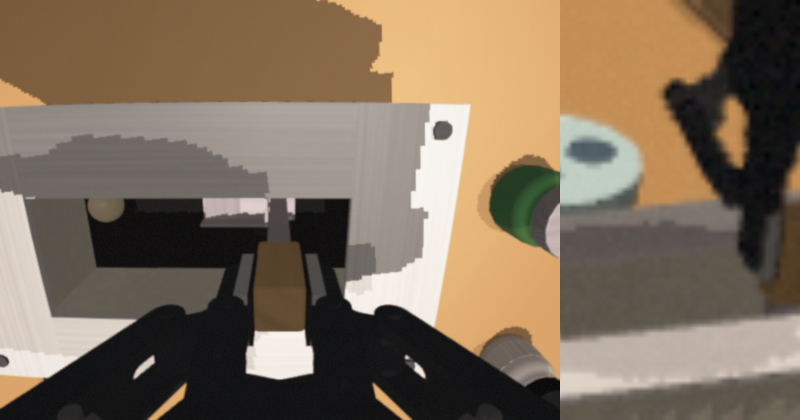

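Call:
{"name": "arm_command", "arguments": {
  "commands": [
    {"dx": -0.3, "dy": 0, "dz": 0, "twist": 0},
    {"dx": -0.9, "dy": 0, "dz": 0, "twist": 0},
    {"dx": -1.8, "dy": 0, "dz": 0, "twist": 0},
    {"dx": -3.0, "dy": 0, "dz": 0, "twist": 0},
    {"dx": -4.5, "dy": 0, "dz": 0, "twist": 0},
    {"dx": -6.2, "dy": 0, "dz": 0, "twist": 0},
    {"dx": -8.0, "dy": 0, "dz": 0, "twist": 0},
    {"dx": -10.0, "dy": 0, "dz": 0, "twist": 0},
    {"dx": -12.0, "dy": 0, "dz": 0, "twist": 0},
    {"dx": -14.0, "dy": 0, "dz": 0, "twist": 0},
    {"dx": -15.5, "dy": 0, "dz": 0, "twist": 0},
    {"dx": -16.0, "dy": 0, "dz": 0, "twist": 0}
  ]
}}

```text
clock: 19.1
position: [0.6056, -0.0416, 0.2967]
tool_rot: [1.396, 1.559, -0.291]
force: [-0.4, 0.0, -0.6]
grip_width: 0.0197
```

Run:
```python
from h import *
# mat centre (.5955,-.267); boat yaw -6.6 kept: grip = foot +.023 ex
a=np.radians(-6.6);g=np.array([.5955,-.267])+.023*np.array([np.cos(a),np.sin(a)]);print(g)
go([*g,.293])
im=imaging.grab_frame('side')[:,:,::-1]
cv2.imwrite('pics/s10.png',cv2.resize(im[80:280,230:430],None,fx=3,fy=3))
im=imaging.grab_frame('wrist')[:,:,::-1]
cv2.imwrite('pics/w10.png',im)
```

```text
[ 0.61834757 -0.26964355]
t 19.1 p [ 0.6056 -0.0416  0.2967] az -6.65 tiltx [ 0.011 -0.003 -1.   ] w 0.0197 F [-0.4  0.  -0.6] q [-0.3   0.46  0.38  1.61 -0.18  1.1   0.02]
 -> cm [ 0.46  3.9  22.5 ] twist None
```

View pics/s10.png

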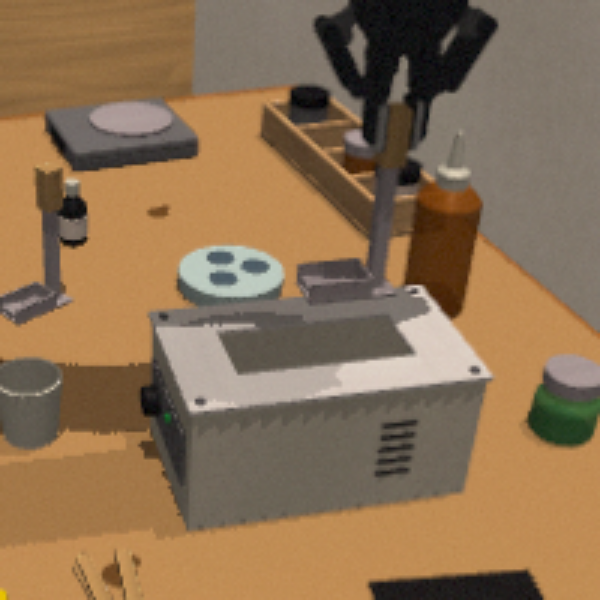

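View pics/w10.png

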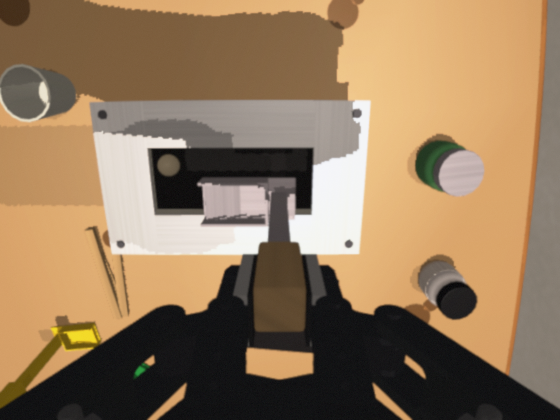

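Empty boat is out, clear above the plate, with the ball at (168,165) in the box. Carry it over to the mat.

Call:
{"name": "arm_command", "arguments": {
  "commands": [
    {"dx": 0, "dy": 0.1, "dz": 0.6, "twist": 0},
    {"dx": 0, "dy": 0.3, "dz": 1.7, "twist": 0},
    {"dx": 0, "dy": 0.6, "dz": 3.3, "twist": 0},
    {"dx": 0, "dy": 1.0, "dz": 5.5, "twist": 0},
    {"dx": 0, "dy": 1.4, "dz": 8.2, "twist": 0},
    {"dx": 0, "dy": 1.9, "dz": 11.2, "twist": 0},
    {"dx": 0, "dy": 2.5, "dz": 14.3, "twist": 0},
    {"dx": 0, "dy": 3.0, "dz": 17.2, "twist": 0},
    {"dx": 0, "dy": 3.4, "dz": 19.5, "twist": 0},
    {"dx": 0, "dy": 3.7, "dz": 21.2, "twist": 0},
    {"dx": 0, "dy": 3.9, "dz": 22.2, "twist": 0},
    {"dx": 0, "dy": 3.9, "dz": 22.5, "twist": 0}
  ]
}}

```text
clock: 20.2
position: [0.6171, -0.272, 0.2945]
tool_rot: [1.227, 1.562, -0.462]
force: [-0.3, 0.5, -2.0]
grip_width: 0.0193
```

Run:
```python
from h import *
go([.6183,-.2696,.140])
T=cam('top')
im=imaging.grab_frame('top')[:,:,::-1]
cv2.imwrite('pics/t11.png',cv2.resize(im[85:235,240:440],None,fx=4,fy=4))
```

```text
t 20.2 p [ 0.6171 -0.272   0.2945] az -6.79 tiltx [ 0.008 -0.004 -1.   ] w 0.0193 F [-0.3  0.5 -2. ] q [ 0.08  0.58  0.4   1.41 -0.23  1.18  0.39]
 -> cm [15.45 -0.04 -0.3 ] twist None
```

View pics/t11.png

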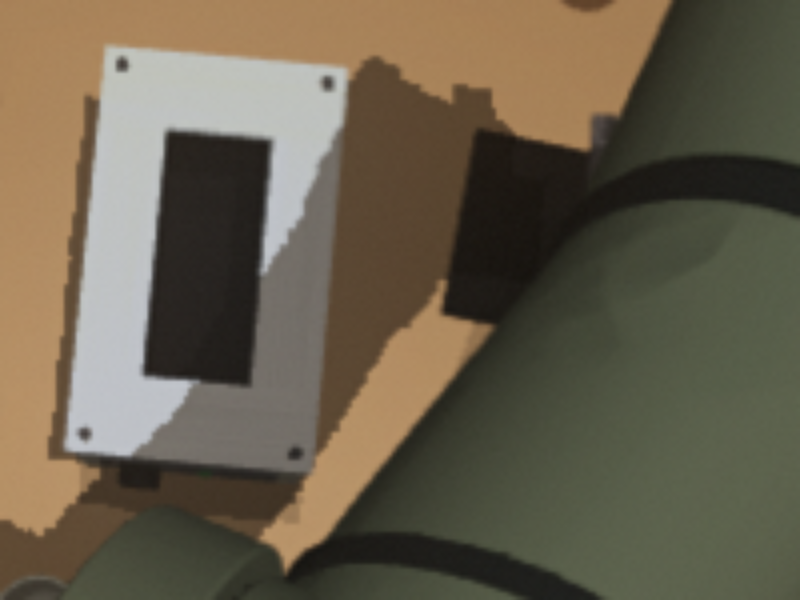

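Call:
{"name": "arm_command", "arguments": {
  "commands": [
    {"dx": 0.5, "dy": 0, "dz": -0.3, "twist": 0},
    {"dx": 1.7, "dy": 0, "dz": -0.3, "twist": 0},
    {"dx": 3.3, "dy": 0, "dz": -0.3, "twist": 0},
    {"dx": 5.2, "dy": 0, "dz": -0.3, "twist": 0},
    {"dx": 7.2, "dy": 0, "dz": -0.3, "twist": 0},
    {"dx": 9.2, "dy": 0, "dz": -0.3, "twist": 0},
    {"dx": 11.0, "dy": 0, "dz": -0.3, "twist": 0},
    {"dx": 12.6, "dy": 0, "dz": -0.3, "twist": 0},
    {"dx": 13.9, "dy": 0, "dz": -0.3, "twist": 0},
    {"dx": 14.8, "dy": 0, "dz": -0.3, "twist": 0},
    {"dx": 15.4, "dy": 0, "dz": -0.3, "twist": 0},
    {"dx": 15.6, "dy": 0, "dz": -0.3, "twist": 0}
  ]
}}

```text
clock: 21.25
position: [0.6187, -0.2681, 0.1377]
tool_rot: [1.271, 1.563, -0.417]
force: [1.1, -0.5, -0.9]
grip_width: 0.0198
```

Call:
{"name": "arm_command", "arguments": {
  "commands": [
    {"dx": 0.2, "dy": 0, "dz": 0, "twist": 0},
    {"dx": 0.4, "dy": 0, "dz": 0, "twist": 0},
    {"dx": 0.6, "dy": 0, "dz": 0, "twist": 0},
    {"dx": 0.6, "dy": 0, "dz": 0, "twist": 0}
  ]
}}

```text
clock: 21.58
position: [0.6188, -0.2681, 0.1318]
tool_rot: [1.279, 1.563, -0.409]
force: [-1.5, 0.1, -0.8]
grip_width: 0.0193
```

Run:
```python
from h import *
go([.6183,-.2696,.1312])
im=imaging.grab_frame('side')[:,:,::-1]
cv2.imwrite('pics/s12.png',cv2.resize(im[180:340,290:450],None,fx=3.7,fy=3.7))
```

```text
t 21.58 p [ 0.6188 -0.2681  0.1318] az -6.71 tiltx [ 0.007 -0.003 -1.   ] w 0.0193 F [-1.5  0.1 -0.8] q [ 0.11  0.74  0.34  1.57 -0.3   0.87  0.44]
 -> cm [ 0.06 -0.03  0.15] twist None
```

View pics/s12.png

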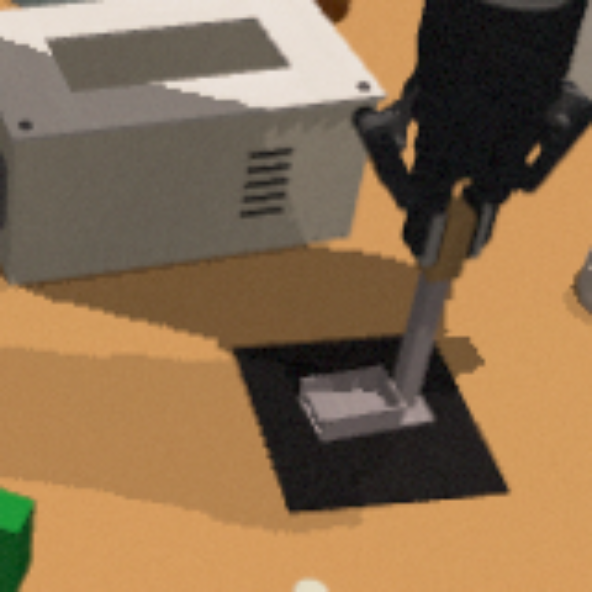

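Boat is just above the middle of the mat. Touch down gently.

Call:
{"name": "arm_command", "arguments": {
  "commands": [
    {"dx": 0.1, "dy": 0, "dz": 0, "twist": 0},
    {"dx": 0.2, "dy": 0, "dz": 0, "twist": 0},
    {"dx": 0.2, "dy": 0, "dz": 0, "twist": 0}
  ]
}}

```text
clock: 21.88
position: [0.6193, -0.2684, 0.1312]
tool_rot: [1.314, 1.561, -0.374]
force: [-1.8, 2.0, 11.9]
grip_width: 0.0194
```

Call:
{"name": "arm_command", "arguments": {
  "commands": [
    {"dx": 0, "dy": 0, "dz": 0, "twist": 0},
    {"dx": 0, "dy": 0, "dz": 0, "twist": 0}
  ]
}}

```text
clock: 22.05
position: [0.6196, -0.2685, 0.1317]
tool_rot: [1.318, 1.56, -0.37]
force: [-0.5, 0.1, -1.2]
grip_width: 0.0198
```

Call:
{"name": "arm_command", "arguments": {
  "commands": [
    {"dx": 0, "dy": 0, "dz": 0, "twist": 0},
    {"dx": 0, "dy": 0, "dz": 0, "twist": 0},
    {"dx": 0, "dy": 0, "dz": 0, "twist": 0},
    {"dx": 0, "dy": 0, "dz": 0, "twist": 0},
    {"dx": 0, "dy": 0, "dz": 0, "twist": 0}
  ],
  "grip": -0.3
}}

```text
clock: 22.47
position: [0.6196, -0.2685, 0.1316]
tool_rot: [1.32, 1.56, -0.368]
force: [-0.5, 0.5, 0.4]
grip_width: 0.0553
```

Call:
{"name": "arm_command", "arguments": {
  "commands": [
    {"dx": -0.5, "dy": 0, "dz": 0, "twist": 0},
    {"dx": -2, "dy": 0, "dz": 0, "twist": 0},
    {"dx": -4, "dy": 0, "dz": 0, "twist": 0},
    {"dx": -7, "dy": 0, "dz": 0, "twist": 0},
    {"dx": -10, "dy": 0, "dz": 0, "twist": 0},
    {"dx": -13, "dy": 0, "dz": 0, "twist": 0},
    {"dx": -15, "dy": 0, "dz": 0, "twist": 0},
    {"dx": -16, "dy": 0, "dz": 0, "twist": 0},
    {"dx": -16, "dy": 0, "dz": 0, "twist": 0},
    {"dx": -16, "dy": 0, "dz": 0, "twist": 0}
  ]
}}

```text
clock: 23.3
position: [0.6179, -0.2678, 0.2912]
tool_rot: [1.331, 1.56, -0.357]
force: [-0.2, 0.1, 0.0]
grip_width: 0.0556
```

Run:
```python
from h import *
go([.6183,-.2696,.1312])
C=cam('wrist')
w=imaging.grab_frame('wrist')[:,:,::-1]
s=imaging.grab_frame('side')[:,:,::-1]
cv2.imwrite('pics/w13.png',w); cv2.imwrite('pics/s13.png',s)
np.savez('w13.npz',K=C[0],d=C[1],o=C[2],R=C[3])
```

```text
t 23.3 p [ 0.6179 -0.2678  0.2912] az -6.72 tiltx [ 0.01  -0.004 -1.   ] w 0.0556 F [-0.2  0.1  0. ] q [ 0.08  0.58  0.4   1.42 -0.24  1.17  0.39]
 -> cm [16.   -0.1   0.13] twist None
```

View pics/w13.png

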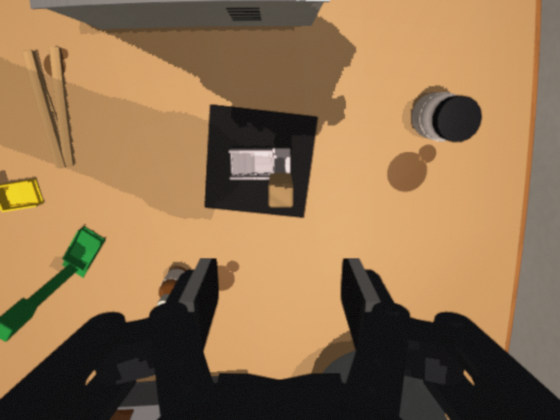

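View pics/s13.png

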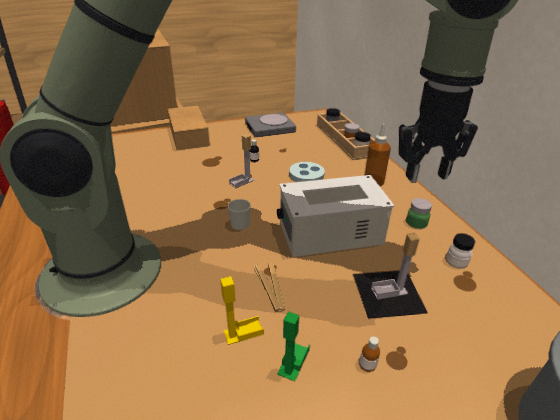

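The boat stands upright at (260,165), against a mat centre of (261,161), and the arm is clear. Handing in.

```bash
python3 -c "
from h import *
print(order.job_done()); print(sensors.observe()['clock'])"
```

```text
the job is handed in; nothing more can be done
None
the job is handed in; nothing more can be done
```

The ball is in the curing box and the emptied boat stands upright in the middle of the black mat. I handed the job in at about 23.4 s; no verdict was given.

**What I did:** I lowered the loaded boat through the slot until its trough was below the cover plate. The tool cannot tilt, so I first tried to pivot the boat in the pads against the box floor. That did not work: the boat slid, and under a 24 N press the pads slipped a few millimetres on the grip. I then stood the boat free on the box floor and straddled its grip with the jaws. Pushing with the heel-side finger tipped it to about 28°, and the ball rolled out. I let the boat back upright, gripped it, lifted it out and set it on the mat.

**Last checks:**
- **Ball:** once the boat was lifted out, the wrist camera showed the ball inside the box and the trough empty.
- **Boat:** in the last pictures it stands upright, released, within about 5 mm of the mat's centre.
- **Spare boat:** in the side view it looks unmoved.
- **Robot:** the gripper is clear of everything, with measured force near zero.
- **Cover plate:** I saw no boat contact in the pictures, but that force cannot be read directly.

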